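Clear the oven shelf and zero the vacuum gauge

TASK

The drying run is over: empty the oven shelf, standing the porcelain crucibles upright in the shallow steel pan and the lidded glass weighing bottles upright in the deep grey tub. Only when the shelf is clear and all the ware is put away, turn the reset knob of the vacuum gauge anticlockwise until its peak pointer is fully back at the zero stop. Leave the other things on the bench where they are.

Things in the scene. Friction and masses are not known exactly. Their poses are not given: they have to be found in the camera images.
- crucible0: White porcelain crucible: open cup, 44 mm across at the rim and over its straight upper half (from 16 mm up to the rim at 34 mm), tapering below that to a 30 mm foot; 3 mm wall, 45 g. Origin: centre of the underside, z up through the mouth. Two or three are present; an absent one reads None.
- crucible1: White porcelain crucible: open cup, 44 mm across at the rim and over its straight upper half (from 16 mm up to the rim at 34 mm), tapering below that to a 30 mm foot; 3 mm wall, 45 g. Origin: centre of the underside, z up through the mouth. Two or three are present; an absent one reads None.
- crucible2: White porcelain crucible: open cup, 44 mm across at the rim and over its straight upper half (from 16 mm up to the rim at 34 mm), tapering below that to a 30 mm foot; 3 mm wall, 45 g. Origin: centre of the underside, z up through the mouth. Two or three are present; an absent one reads None.
- bottle0: Low weighing bottle of clear glass, closed by its lid: body 42 mm across and 26 mm high, lid flange 44 mm across from 26 to 31 mm, and a lid knob 16 mm across whose top is 44 mm above the foot; the lid does not come off; 50 g. Origin: centre of the underside, z up. Two or three are present; an absent one reads None.
- bottle1: Low weighing bottle of clear glass, closed by its lid: body 42 mm across and 26 mm high, lid flange 44 mm across from 26 to 31 mm, and a lid knob 16 mm across whose top is 44 mm above the foot; the lid does not come off; 50 g. Origin: centre of the underside, z up. Two or three are present; an absent one reads None.
- bottle2: Low weighing bottle of clear glass, closed by its lid: body 42 mm across and 26 mm high, lid flange 44 mm across from 26 to 31 mm, and a lid knob 16 mm across whose top is 44 mm above the foot; the lid does not come off; 50 g. Origin: centre of the underside, z up. Two or three are present; an absent one reads None.
- shelf: Flat slotted steel oven shelf lying on the bench, fixed, 250 x 180 x 4 mm (its x, y, z), no rim. The dried ware starts standing on it. Origin: centre of its underside; top face 4 mm up.
- pan_in (a point): Centre of the inner floor of the shallow steel pan, fixed, 190 x 160 mm outside (its x, y), walls 24 mm high from the bench and 4 mm thick, inside 182 x 152 mm, floor about 4 mm above the bench. x and y along its sides, z up.
- tub_in (a point): Centre of the inner floor of the deep grey plastic tub, fixed, 190 x 160 mm outside (its x, y), walls 52 mm high from the bench and 4 mm thick, inside 182 x 152 mm, floor about 4 mm above the bench. x and y along its sides, z up.
- gauge: Peak-hold vacuum gauge: white box 150 x 150 x 46 mm, fixed, with a round white dial of 130 mm facing up, its face 51 mm above the bench. Origin: centre of the box's underside. The zero mark and small steel stop pin lie on the dial towards the gauge's own +x; the scale of tick marks runs from there 270 degrees clockwise seen from above.
- knob (a joint): Angle of the peak pointer and its reset knob in rad: 0 at the zero stop, growing to 4.7 clockwise seen from above. Turn it anticlockwise to reset. It stays where it is left; light friction (about 0.04 N m) and a hard stop at 0.
- knob_grip (a point): Point on the vertical axis of the black reset knob at the middle of the dial, at the height to pinch it, 70 mm above the bench. The grip is a bar 42 mm long (this point's x), 12 mm thick (its y), from 57 to 82 mm above the bench; the pointer lies along this point's +x and turns with the bar.
- pointer_tip (a point): Outer end of the black peak pointer, 55 mm from the knob's axis, just above the dial; at zero it lies on the zero mark beside the stop pin.
- beaker: Bystander: glass beaker, 64 mm across, 75 mm high. Origin: centre of underside.
- reagent: Bystander: amber glass jar, 60 mm across, 75 mm high. Origin: centre of underside.
- mortar: Bystander: porcelain mortar bowl, 90 mm across, 50 mm high. Origin: centre of underside.
- spatula: Bystander: steel rod spatula lying flat, 162 mm long, 14 mm wide at its blade.
- pad: Bystander: paper note pad lying flat, 45 x 80 x 12 mm. Origin: centre of underside.
Mind the look-alikes: they are no part of the job. What is shaped like the bottle1 but pink is not meant. What is shaped like the bottle2 but blue or brown is not meant.

How it is judged:
By the outcome, as a careful person would: the job done as asked, in the order asked, and still so for the second after the job is handed in, with the robot touching nothing.
Of crucible0, crucible1, crucible2 only 2 to 3 are there at a start; the rules pass over those that are not, and their reading is None.
Of bottle0, bottle1, bottle2 only 2 to 3 are there at a start; the rules pass over those that are not, and their reading is None.
At some moment in a run one of crucible0, crucible1, crucible2, bottle0, bottle1, bottle2 may be knocked a few centimetres aside while the robot is not near it.
It also fails if it takes over 210 s, if anything falls off the work surface, if the arm or the gripper's body presses on something with over 40 N, if the wrist force passes 120 N, or if a joint passes its speed limit or range.

ROBOT

A 6-joint arm with a two-finger parallel gripper is mounted at the origin on the work surface. World frame = base frame: x ahead of the robot, y to its left, z up, the work surface at z = 0. Lengths are in mm, angles in rad, forces in N, time in s.
With the tool pointing down it reaches from about 350 to 975 mm from the base axis. Payload 7.1 kg.
Tool frame: the origin (TCP) lies on the centre line of the jaws, within the pads' length; the fingertips stand 17 mm ahead of it and the grasp point (between the pads) lies 2 mm behind it; z points along the fingers, y is the direction in which the jaws open and shut (so a half turn about z gives the same grasp; the last joint's range is limited). The gripper opens to 88 mm and grips with 3 to 60 N. Pads are 20 mm wide; open, the fingers measure 115 mm over their backs; the gripper's body (75 mm by 178 mm) begins 61 mm behind the grasp point.
Start: joints at [1.174, 0.423, 1.63, -0, 1.089, -0.019], TCP at [230.516, 580.92, 239.675] pointing down, gripper open.
Joint ranges: [-3, 3], [-0.9, 2.11], [0.09, 2.58], [-1.31, 4.45], [0.11, 2.69], [-2.54, 2.54]. Speed limits (rad/s): [2.39, 2.39, 3.01, 3.14, 3.14, 3.14].

INTERFACE

Orientations are given as a rotation vector (axis times angle).
In Python, from workcell import ctrl, imaging, workorder gives the robot as it stands. The module is installed in compiled form; this text tells all that it offers.
- The arm moves only by the shell command python3 -m crank 'ROWS' [OPENING]. ROWS is JSON, a list of rows, each an object with "travel": the shift along the tool's x, y, z as a fraction of full scale, a list of three; "turn": the turn about the tool's z as a fraction of full scale. In form: [{"travel": [dx, dy, dz], "turn": turn}, ...]. A call has 1 to 20 rows; each row shifts and turns the pose as measured when the row begins, along the tool's axes as they then stand; what a row does not reach is not made up. Full scale, the value 1, is 5 cm for a shift and 0.1 rad for a turn. A row lasts 1/10 s, in which the tool goes at most 50 mm and 8.59 degrees, less where a joint would pass 70% of its speed; a pose out of reach is approached as far as the arm can. A call with a number of a shift or a turn outside -1 to 1 is refused whole. A call with a gripper value outside its range is refused whole. OPENING is the gripper command: -1 is shut, 1 is fully open, values between are in proportion, set as the call begins (- or left out, the last holds). The fingers move at their own pace and stop on an object; the grip force is fixed at half the most. Time passes only in rows, so rows that do not move let the fingers close. It gives the time, the measured TCP pose, the force and the opening at its end, in the units of the state.
- ctrl.get_obs(): the state, without advancing time (a new reading comes with each control period).
- imaging.get_image(name): name is "scene" or "side" or "wrist"; returns the picture (480x640x3 uint8, blue, green, red); there is no depth.
- imaging.camera_info(name): a dict with "camera_matrix" (3x3 intrinsics, pixels), "rvec" (rotation vector, rad) and "tvec" (3), from world to camera coordinates, as OpenCV has them. Camera axes: x right, y down, z forward; pixel columns grow to the right and rows downward; lengths in mm; the calibration is good to about 2 mm. A picture is of the moment at which its call begins: read the wrist's pose just before it. camera_info takes no time and is no camera call; for the wrist camera it gives the pose at the moment of the call.
- workorder.close_job(): hands the job in, once; it reports no verdict.
The state is a dict: "t": time; "qpos": joint angles; "qvel": joint speeds; "joint_torque": joint torques, N m; "ee_pos": TCP position; "orientation": TCP orientation; "ft_force": force on the tool from outside, world axes, zero at the start; "moment": the same for the moment, N m; "width": finger opening in mm.
Only numpy, scipy, OpenCV 4.12 (cv2) and the standard library are available. Lean on these libraries where they do the work, as an engineer would, in place of code of your own. Each camera call takes 0.05 s, during which the arm holds its last target.

## Working session

There is one attempt and no reset: what is moved stays moved. The work goes in short steps, Python scripts to look and compute and a shell command to move; the robot and the scene stay as the last step left them, time stands still between calls to the robot, and variables do not carry over. Pictures are saved under pics/ and viewed, and the job is handed in when it is done.

```bash
mkdir -p pics; ls
python3 - <<'E'
from workcell import ctrl, imaging
import cv2
print(ctrl.get_obs())
for n in ("scene","side","wrist"):
    print(n,imaging.camera_info(n)); cv2.imwrite(f"pics/{n}0.png",imaging.get_image(n))
E
```

```text
pics
{'t': 0.0, 'qpos': array([ 1.17402800e+00,  4.23828436e-01,  1.63067672e+00,  1.68563216e-05,
        1.08856586e+00, -1.90298230e-02]), 'qvel': array([-0.00042839, -0.00048533,  0.00115743, -0.00012961,  0.00179855,
        0.00047277]), 'joint_torque': array([ 1.45065192e-04, -5.44603801e+01, -2.73660725e+01,  6.42822054e-02,
        2.27578398e-02, -1.28432598e-04]), 'ee_pos': array([230.30251928, 580.46762134, 238.91462551]), 'orientation': array([-5.89780804e-01, -3.08540904e+00,  2.26712736e-03]), 'ft_force': array([-0.062788  , -0.53382899, -0.51572523]), 'moment': array([ 0.03750836,  0.04109439, -0.00429771]), 'width': 87.82370243967674}
scene {'camera_matrix': array([[531.32641763,   0.        , 318.19876252],
       [  0.        , 531.32641763, 238.15389217],
       [  0.        ,   0.        ,   1.        ]]), 'rvec': array([ 1.1212878 ,  2.26765748, -1.06960882]), 'tvec': array([ 347.44549405, -242.0112184 , 1401.96667547])}
side {'camera_matrix': array([[544.38751088,   0.        , 316.70800462],
       [  0.        , 544.38751088, 236.23755387],
       [  0.        ,   0.        ,   1.        ]]), 'rvec': array([ 2.15326739, -0.16981606,  0.06521213]), 'tvec': array([-565.21205077,  111.75351704, 1103.5658019 ])}
wrist {'camera_matrix': array([[412.79204244,   0.        , 316.97247449],
       [  0.        , 412.79204244, 232.8848956 ],
       [  0.        ,   0.        ,   1.        ]]), 'rvec': array([-2.38653069, -1.62233626, -0.23994121]), 'tvec': array([-623.36431969,  -35.57405463,  392.59174506])}
```

View pics/scene0.png

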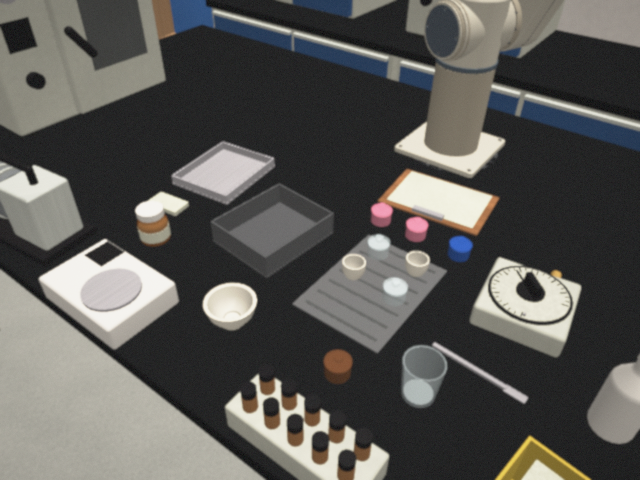

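View pics/side0.png

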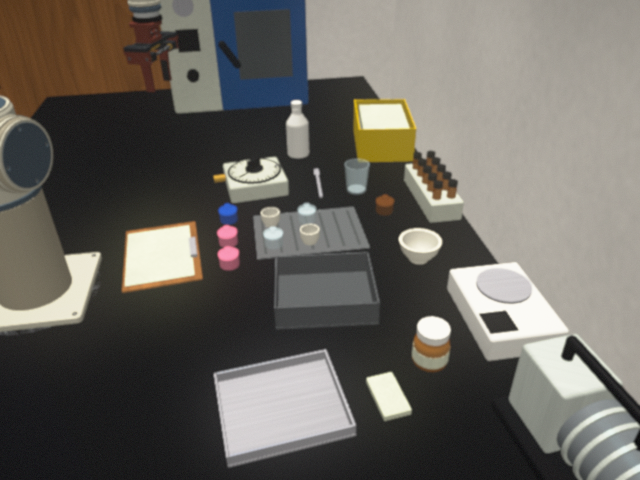

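View pics/wrist0.png

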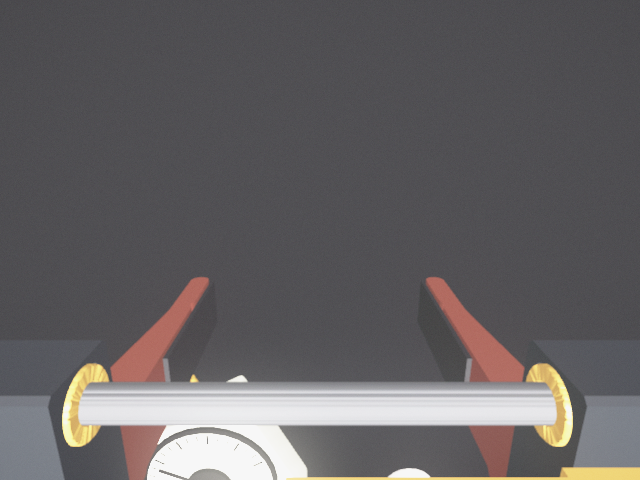

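```bash
cat > h.py <<'E'
import numpy as np, cv2
from workcell import ctrl, imaging
def cam(n):
    c=imaging.camera_info(n); R=cv2.Rodrigues(c["rvec"])[0]; return c["camera_matrix"],R,np.asarray(c["tvec"]),c
def proj(n,P):
    c=imaging.camera_info(n); return cv2.projectPoints(np.array(P,float).reshape(-1,1,3),c["rvec"],c["tvec"],c["camera_matrix"],None)[0].reshape(-1,2)
def onz(n,uv,z):
    K,R,t,_=cam(n); o=-R.T@t; d=R.T@np.linalg.solve(K,[uv[0],uv[1],1.]); return o+d*(z-o[2])/d[2]
def crop(src,box,s,out):
    im=cv2.imread(src) if isinstance(src,str) else src
    x0,y0,x1,y1=box; cv2.imwrite(out,cv2.resize(im[y0:y1,x0:x1],None,fx=s,fy=s,interpolation=cv2.INTER_CUBIC))
def shot(n,name):
    im=imaging.get_image(n); cv2.imwrite(f"pics/{name}.png",im); return im
E
python3 - <<'E'
from h import *
np.set_printoptions(precision=1,suppress=True)
for n in("scene","side"):
    K,R,t,_=cam(n);print(n,-R.T@t, proj(n,[[0,0,0],[230,580,239],[500,0,0],[0,500,0]]))
crop("pics/scene0.png",(280,180,480,330),4,"pics/c1.png")
crop("pics/side0.png",(200,140,400,290),4,"pics/c2.png")
for uv,z in (((354,262),38),((417,258),38),((379,238),48),((395,282),48)): print(uv,onz("scene",uv,z))
for uv,z in (((270,212),38),((309,231),38),((307,204),48),((273,229),48)): print(uv,onz("side",uv,z))
E
```

```text
scene [1204.   463.2  693.3] [[449.9 146.4]
 [744.8 182.7]
 [340.7 241.6]
 [656.8 216.3]]
side [ 446.1 -931.5  695. ] [[ 37.9 291.4]
 [158.9  78.8]
 [283.5 266. ]
 [ 87.3 178.2]]
(354, 262) [572.  79.  38.]
(417, 258) [490.1 166.1  38. ]
(379, 238) [494.3  84.   48. ]
(395, 282) [581.2 171.2  48. ]
(270, 212) [486.2 164.1  38. ]
(309, 231) [565.1  67.7  38. ]
(307, 204) [574.3 168.3  48. ]
(273, 229) [486.6  74.2  48. ]
```

View pics/c1.png

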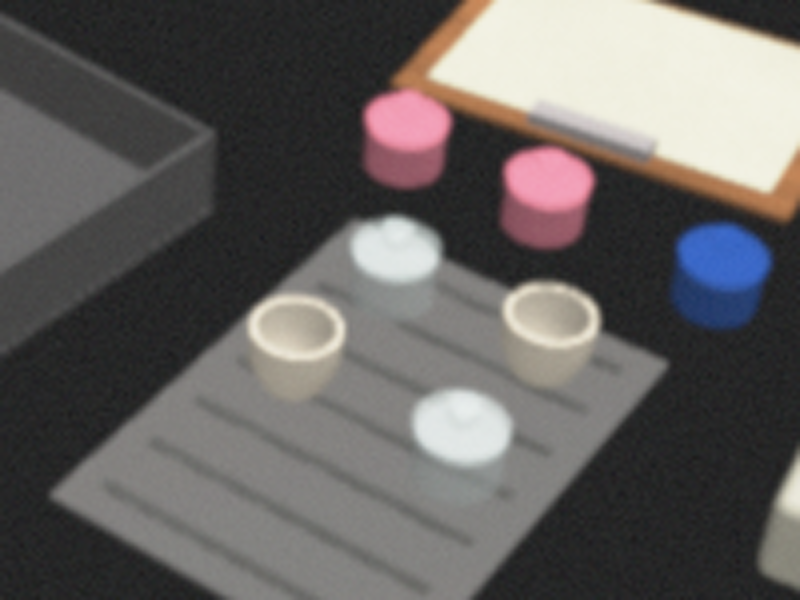

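View pics/c2.png

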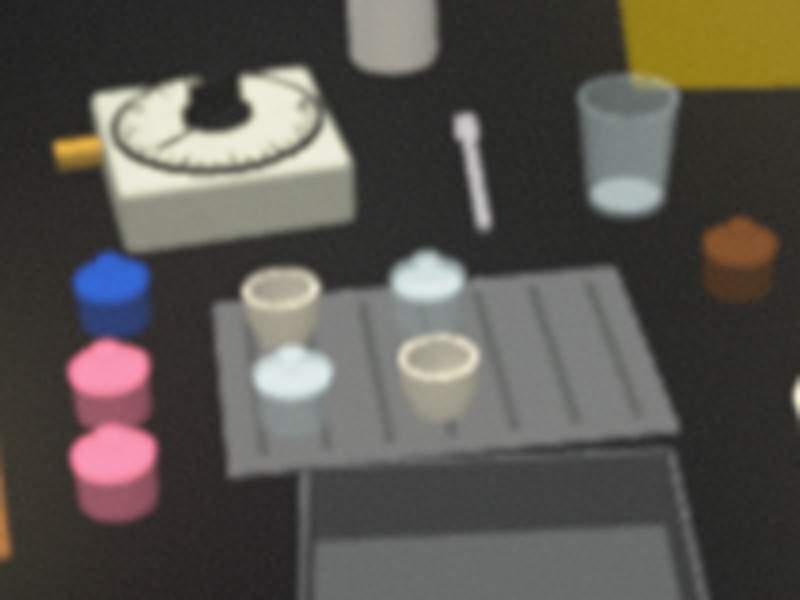

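Run:
```python
from h import *
np.set_printoptions(precision=1,suppress=True)
f=lambda X,o:(o[0]+(X[0]+.5)/4-.5,o[1]+(X[1]+.5)/4-.5)
def tri(a,b):
    Ps=[]
    for n in("scene","side"):
        K,R,t,_=cam(n);Ps.append(K@np.c_[R,t])
    X=cv2.triangulatePoints(Ps[0],Ps[1],np.array(a,float).reshape(2,1),np.array(b,float).reshape(2,1)).ravel();return X[:3]/X[3]
S={"cA":((297,328),(439,357),38),"cB":((551,320),(281,290),38),"bA":((397,252),(293,377),35),"bB":((462,428),(428,279),35)}
for k,(a,b,z) in S.items():
    a=f(a,(280,180));b=f(b,(200,140));print(k,onz("scene",a,z),onz("side",b,z),tri(a,b))
im=cv2.imread("pics/scene0.png")
crop(im,(160,130,360,280),4,"pics/c3.png")
crop(im,(440,230,640,380),4,"pics/c4.png")
crop("pics/side0.png",(200,240,400,480),2.5,"pics/c5.png")
```

```text
cA [571.3  78.3  38. ] [567.1  76.1  38. ] [568.1  77.4  36.3]
cB [493.8 168.9  38. ] [485.9 163.6  38. ] [487.3 167.4  34.3]
bA [492.4  83.8  35. ] [485.6  74.7  35. ] [486.3  81.1  30.2]
bB [578.7 171.5  35. ] [572.7 165.7  35. ] [574.1 170.2  31.5]
```

View pics/c3.png

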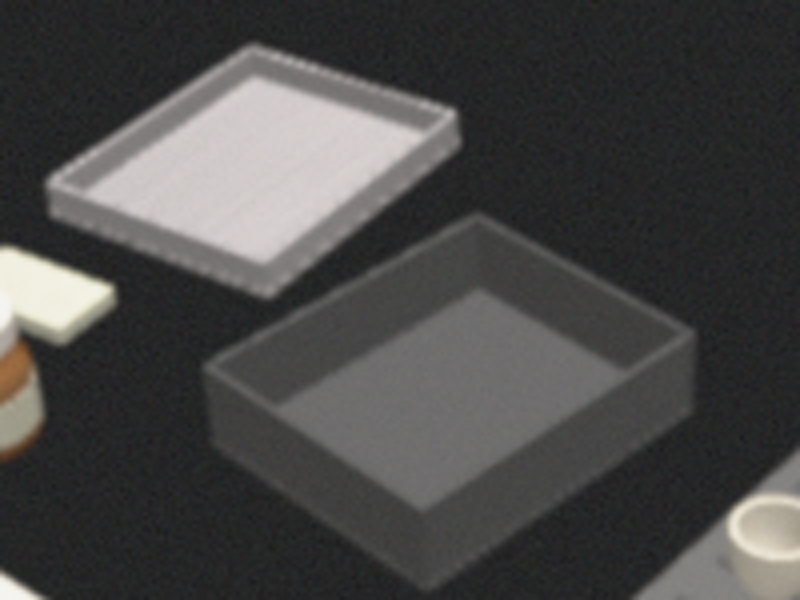

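View pics/c4.png

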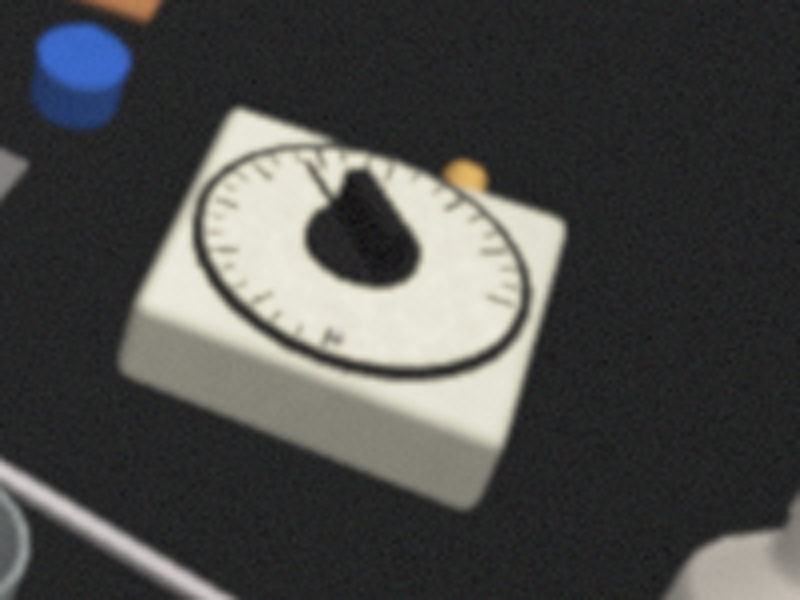

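View pics/c5.png

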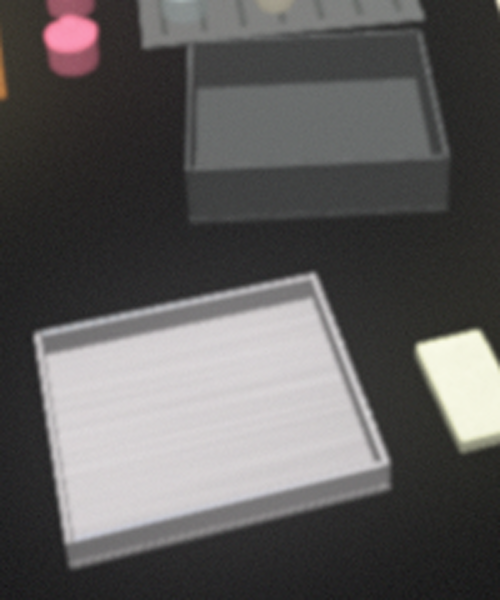

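Run:
```python
from h import *
np.set_printoptions(precision=1,suppress=True)
f=lambda X,o,s=4:(o[0]+(X[0]+.5)/s-.5,o[1]+(X[1]+.5)/s-.5)
def tri(a,b):
    Ps=[]
    for n in("scene","side"):
        K,R,t,_=cam(n);Ps.append(K@np.c_[R,t])
    X=cv2.triangulatePoints(Ps[0],Ps[1],np.array(a,float).reshape(2,1),np.array(b,float).reshape(2,1)).ravel();return X[:3]/X[3]
o=(160,130)
print("pan scene rim");P=[onz("scene",f(x,o),24) for x in((253,44),(459,112),(268,292),(48,183))];print(np.array(P),np.mean(P,0))
print("pan side rim");P=[onz("side",f(x,(200,240),2.5),24) for x in((315,274),(388,464),(70,545),(36,333))];print(np.array(P),np.mean(P,0))
print("tub scene");P=[onz("scene",f(x,o),52) for x in((478,214),(694,333),(428,511),(206,370))];print(np.array(P),np.mean(P,0))
print("tub side");P=[onz("side",f(x,(200,240),2.5),52) for x in((418,32),(448,156),(187,168),(189,43))];print(np.array(P),np.mean(P,0))
o=(440,230)
P=[onz("scene",f(x,o),46) for x in((238,107),(566,222),(498,446),(135,303))];print("gauge",np.array(P),np.mean(P,0))
P=[onz("side",f(x,(200,140)),46) for x in((92,98),(306,67),(355,175),(121,216))];print("gauge side",np.array(P),np.mean(P,0))
for x in ((363,262),(360,260),(312,165),(330,338),(308,160)): print(x,onz("scene",f(x,o),51.5))
K,R,t,_=cam("wrist");print("wrist",-R.T@t,R[2])
```

```text
pan scene rim
[[ 377.1 -457.4   24. ]
 [ 359.9 -298.4   24. ]
 [ 567.6 -255.7   24. ]
 [ 567.9 -433.1   24. ]] [ 468.1 -361.2   24. ]
pan side rim
[[ 545.9 -278.8   24. ]
 [ 563.5 -436.1   24. ]
 [ 379.  -459.9   24. ]
 [ 359.1 -300.8   24. ]] [ 461.9 -368.9   24. ]
tub scene
[[ 471.1 -187.6   52. ]
 [ 487.2  -30.4   52. ]
 [ 673.   -46.2   52. ]
 [ 660.7 -202.7   52. ]] [ 573.  -116.7   52. ]
tub side
[[ 667.6  -53.3   52. ]
 [ 654.7 -206.9   52. ]
 [ 468.3 -188.3   52. ]
 [ 482.6  -36.4   52. ]] [ 568.3 -121.2   52. ]
gauge [[400.6 288.8  46. ]
 [385.5 433.3  46. ]
 [531.9 449.3  46. ]
 [547.4 303.5  46. ]] [466.3 368.7  46. ]
gauge side [[378.5 423.3  46. ]
 [525.1 444.8  46. ]
 [542.1 281.9  46. ]
 [395.4 255.2  46. ]] [460.3 351.3  46. ]
(363, 262) [470.9 371.9  51.5]
(360, 260) [470.5 370.5  51.5]
(312, 165) [424.9 332.1  51.5]
(330, 338) [522.3 376.6  51.5]
(308, 160) [422.8 329.4  51.5]
wrist [154.8 610.  384.8] [ 0.3 -0.1 -1. ]
```

```bash
python3 -m crank '[{"travel":[0,0,0],"turn":-0.95},{"travel":[0,0,0],"turn":-0.95},{"travel":[0,0,0],"turn":-0.95},{"travel":[0,0,0],"turn":-0.95},{"travel":[0,0,0],"turn":0}]' 0.4
```

```text
t: 0.65
ee_pos: [229.9, 579.5, 237.3]
orientation: [0.026, -3.14, 0.007]
ft_force: [-0.4, 0.7, 0.4]
width: 61.5
```

```bash
python3 -m crank '[{"travel":[-0.55,-0.77,-0.05],"turn":0},{"travel":[-0.55,-0.77,0],"turn":0},{"travel":[-0.55,-0.77,0],"turn":0},{"travel":[-0.55,-0.77,0],"turn":0},{"travel":[-0.55,-0.77,0],"turn":0},{"travel":[-0.55,-0.77,0],"turn":0},{"travel":[-0.55,-0.77,0],"turn":0},{"travel":[-0.55,-0.77,0],"turn":0},{"travel":[-0.55,-0.77,0],"turn":0},{"travel":[-0.55,-0.77,0],"turn":0},{"travel":[-0.55,-0.77,0],"turn":0},{"travel":[-0.55,-0.77,0],"turn":0},{"travel":[0,0,0],"turn":0}]' 0.4
python3 - <<'E'
from h import *
np.set_printoptions(precision=3,suppress=True)
o=ctrl.get_obs();print(o["t"],o["ee_pos"],o["orientation"],o["qpos"]);shot("wrist","w1");shot("scene","s1")
K,R,t,_=cam("wrist");print(-R.T@t,R[2])
E
```

```text
t: 1.95
ee_pos: [572.7, 101.9, 240.3]
orientation: [0.026, 3.14, -0.004]
ft_force: [-0.9, 0.2, -0.1]
width: 61.1
1.95 [572.742 101.949 240.312] [ 0.026  3.14  -0.004] [ 0.157  0.359  1.728 -0.003  1.054 -1.396]
[488.94  106.044 385.695] [ 0.291 -0.006 -0.957]
```

View pics/w1.png

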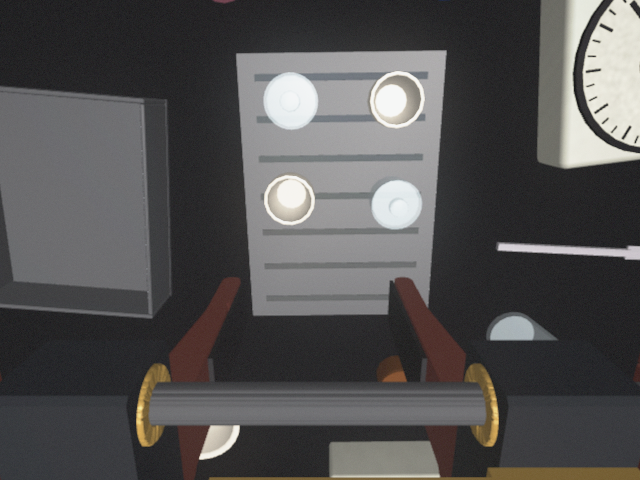

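Run:
```python
from h import *
np.set_printoptions(precision=1,suppress=True)
for k,uv,z in (("cA",(289,200),38),("cB",(397,99.5),38),("bA",(291,101),35),("bB",(396.5,204.5),35),("s1",(237,54),4),("s2",(445,51),4),("s3",(429,315),4),("s4",(252,317),4),
 ("tub TR",(168,100),52),("tub BR",(170,300),52)): print(k,onz("wrist",uv,z))
crop("pics/w1.png",(220,40,460,330),2,"pics/c6.png")
```

```text
cA [564.8  80.3  38. ]
cB [483.7 169.5  38. ]
bA [483.7  84.3  35. ]
bB [570.6 173.4  35. ]
s1 [444.4  37.5   4. ]
s2 [444.3 214.9   4. ]
s3 [694.5 217.8   4. ]
s4 [694.7  35.7   4. ]
tub TR [482.   -9.3  52. ]
tub BR [651.2 -27.4  52. ]
```

View pics/c6.png

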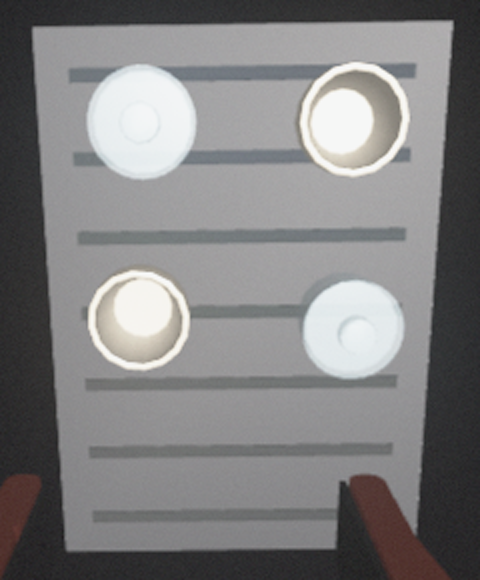

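```bash
python3 -m crank '[{"travel":[0.03,-0.12,0.65],"turn":0},{"travel":[0.03,-0.12,0.65],"turn":0},{"travel":[0.03,-0.12,0.65],"turn":0},{"travel":[0.03,-0.1,0.65],"turn":0},{"travel":[0,0,0],"turn":0},{"travel":[0,0,0],"turn":0}]' 0.4
```

```text
t: 2.65
ee_pos: [560.4, 89.9, 108.3]
orientation: [0.02, 3.141, 0.001]
ft_force: [1.1, 0.1, 0.2]
width: 61.3
```

```bash
python3 -m crank '[{"travel":[-0.12,-0.22,0.3],"turn":0},{"travel":[0,0,0],"turn":0}]' 0.4; python3 -m crank '[{"travel":[0,0,0],"turn":0}]'
```

```text
t: 2.85
ee_pos: [567.9, 80.1, 95.1]
orientation: [0.017, 3.137, 0.002]
ft_force: [0.6, 1.0, -0.5]
width: 61.3
t: 2.95
ee_pos: [568.8, 80.1, 96.0]
orientation: [0.017, 3.136, 0.003]
ft_force: [0.2, 0.1, -0.8]
width: 61.5
```

Run:
```python
from h import *
np.set_printoptions(precision=1,suppress=True)
o=ctrl.get_obs();print(o["ee_pos"]);shot("wrist","w2")
print(proj("wrist",[[566,79,38],[568.8,80.1,96],[544,79,38],[588,79,38]]))
```

```text
[568.8  80.1  96. ]
[[315.6 261.9]
 [318.1 322.1]
 [315.1 221.8]
 [316.  299.8]]
```

View pics/w2.png

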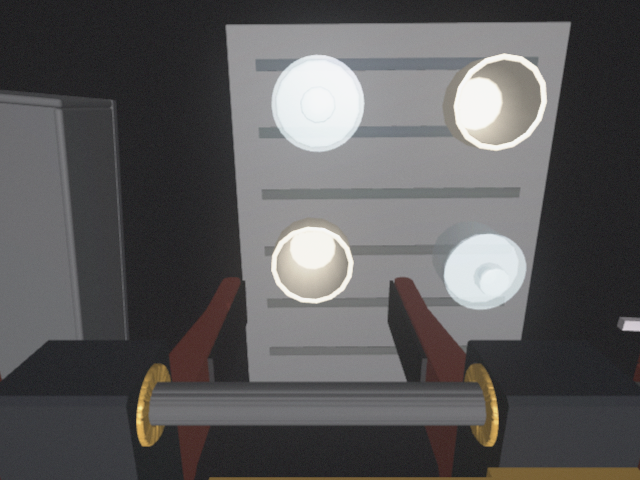

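```bash
python3 -m crank '[{"travel":[0.02,-0.05,0.5],"turn":0},{"travel":[0,0,0.5],"turn":0},{"travel":[0,0,0.2],"turn":0},{"travel":[0,0,0.1],"turn":0},{"travel":[0,0,0],"turn":0}]' 0.4; python3 -m crank '[{"travel":[0,0,0],"turn":0}]'
```

```text
t: 3.5
ee_pos: [572.1, 77.9, 33.5]
orientation: [0.019, 3.127, 0.004]
ft_force: [-0.3, -0.4, -0.2]
width: 61.5
t: 3.6
ee_pos: [572.6, 78.0, 34.2]
orientation: [0.019, 3.126, 0.004]
ft_force: [0.9, 0.6, 0.2]
width: 61.6
```

```bash
python3 -m crank '[{"travel":[0.11,0,0.12],"turn":0},{"travel":[0,0,0],"turn":0},{"travel":[0,0,0],"turn":0}]' 0.4
```

```text
t: 3.9
ee_pos: [567.8, 78.3, 29.5]
orientation: [0.019, 3.124, 0.005]
ft_force: [0.1, 0.1, -0.4]
width: 61.3
```

```bash
python3 -m crank '[{"travel":[0,0,0],"turn":0},{"travel":[0,0,0],"turn":0},{"travel":[0,0,0],"turn":0},{"travel":[0,0,0],"turn":0},{"travel":[0,0,0],"turn":0},{"travel":[0,0,0],"turn":0}]' -1
```

```text
t: 4.5
ee_pos: [568.1, 78.3, 30.0]
orientation: [0.019, 3.123, 0.005]
ft_force: [0.8, 1.0, -0.2]
width: 43.7
```

```bash
python3 -m crank '[{"travel":[0,0,-0.4],"turn":0},{"travel":[0,0,-0.6],"turn":0},{"travel":[0,0,-0.6],"turn":0},{"travel":[0,0,-0.6],"turn":0},{"travel":[0.12,-0.7,0],"turn":0},{"travel":[0.12,-0.7,0],"turn":0},{"travel":[0.12,-0.7,0],"turn":0},{"travel":[0.12,-0.7,0],"turn":0},{"travel":[0.12,-0.7,0],"turn":0},{"travel":[0.12,-0.7,0],"turn":0},{"travel":[0.12,-0.7,0],"turn":0},{"travel":[0.12,-0.7,0],"turn":0},{"travel":[0.12,-0.7,0],"turn":0},{"travel":[0.12,-0.7,0],"turn":0},{"travel":[0.12,-0.7,0],"turn":0},{"travel":[0,0,0],"turn":0},{"travel":[0,0,0],"turn":0}]'
```

```text
t: 6.2
ee_pos: [493.3, -320.8, 142.2]
orientation: [0.015, 3.12, 0.003]
ft_force: [-0.3, 0.6, 0.2]
width: 43.5
```

Run:
```python
from h import *
np.set_printoptions(precision=3,suppress=True)
o=ctrl.get_obs();print(o["t"],o["ee_pos"],o["orientation"],o["width"],o["qpos"]);shot("wrist","w3")
```

```text
6.2 [ 493.308 -320.789  142.239] [0.015 3.12  0.003] 43.51208723407855 [-0.604  0.491  1.788  0.018  0.847 -2.177]
```

View pics/w3.png

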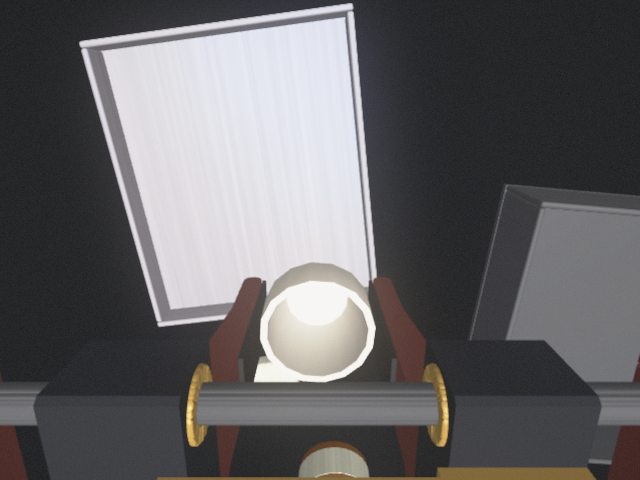

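Run:
```python
from h import *
np.set_printoptions(precision=1,suppress=True)
P=np.array([onz("wrist",uv,24) for uv in ((83,45),(352,8),(160,325))]);print(P, (P[1]+P[2])/2)
print(onz("wrist",(377,285),24))
```

```text
[[ 379.2 -456.    24. ]
 [ 361.2 -299.9   24. ]
 [ 564.3 -434.7   24. ]] [ 462.7 -367.3   24. ]
[ 533.9 -279.3   24. ]
```

```bash
python3 -m crank '[{"travel":[-0.1,-0.4,0.3],"turn":0},{"travel":[-0.1,-0.4,0.4],"turn":0},{"travel":[0,0,0.4],"turn":0},{"travel":[0,0,0],"turn":0},{"travel":[0,0,0],"turn":0}]'
```

```text
t: 6.75
ee_pos: [506.8, -356.0, 86.9]
orientation: [0.003, 3.12, 0.004]
ft_force: [-0.5, -0.3, -0.7]
width: 43.5
```

```bash
python3 -m crank '[{"travel":[0.1,-0.12,0.4],"turn":0},{"travel":[0.02,0,0.4],"turn":0},{"travel":[0.02,0,0.16],"turn":0},{"travel":[0,0,0],"turn":0},{"travel":[0,0,0],"turn":0}]'
```

```text
t: 7.25
ee_pos: [504.0, -359.7, 43.1]
orientation: [-0.005, 3.115, -0.001]
ft_force: [-0.5, -0.2, -1.0]
width: 43.7
```

```bash
python3 -m crank '[{"travel":[0,0,0.2],"turn":0},{"travel":[0,0,0.05],"turn":0},{"travel":[0,0,0],"turn":0},{"travel":[0,0,0],"turn":0}]'
```

```text
t: 7.65
ee_pos: [505.9, -360.3, 32.2]
orientation: [-0.005, 3.112, -0.005]
ft_force: [-0.1, -0.2, -0.9]
width: 43.4
```

```bash
python3 -m crank '[{"travel":[0,0,0.06],"turn":0},{"travel":[0,0,0],"turn":0},{"travel":[0,0,0],"turn":0}]'
```

```text
t: 7.95
ee_pos: [506.7, -360.9, 30.2]
orientation: [-0.005, 3.111, -0.006]
ft_force: [-0.4, 0.5, -1.3]
width: 43.8
```

```bash
python3 -m crank '[{"travel":[0.02,0,0.03],"turn":0},{"travel":[0,0,0],"turn":0}]'; python3 -m crank '[{"travel":[0,0,0],"turn":0},{"travel":[0,0,0],"turn":0},{"travel":[0,0,0],"turn":0}]' 0.4; python3 -m crank '[{"travel":[0,0,-0.3],"turn":0},{"travel":[0,0,-0.6],"turn":0},{"travel":[0,0,-0.7],"turn":0},{"travel":[0,0,-0.7],"turn":0},{"travel":[0,0,0],"turn":0}]'
python3 - <<'E'
from h import *
np.set_printoptions(precision=3,suppress=True)
o=ctrl.get_obs();print(o["t"],o["ee_pos"],o["orientation"],o["width"],o["qpos"]);shot("wrist","w4")
E
```

```text
t: 8.15
ee_pos: [507.2, -361.1, 30.2]
orientation: [-0.004, 3.108, -0.007]
ft_force: [-0.1, -0.0, -0.9]
width: 43.4
t: 8.45
ee_pos: [507.0, -361.1, 30.0]
orientation: [-0.004, 3.108, -0.007]
ft_force: [0.6, 0.4, 0.0]
width: 60.8
t: 8.95
ee_pos: [502.2, -360.4, 150.5]
orientation: [-0.004, 3.111, -0.005]
ft_force: [-0.1, 0.1, 0.3]
width: 61.7
8.95 [ 502.174 -360.406  150.518] [-0.004  3.111 -0.005] 61.70462699743677 [-0.649  0.513  1.723  0.021  0.88  -2.236]
```

View pics/w4.png

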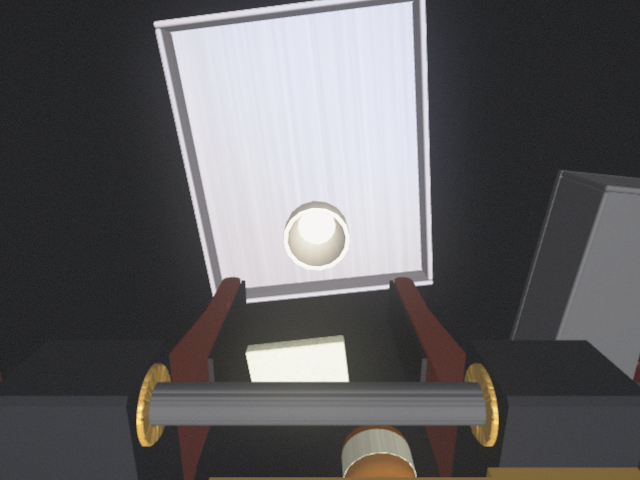

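```bash
python3 -m crank '[{"travel":[0,0.3,-0.6],"turn":0},{"travel":[-0.02,0.75,-0.5],"turn":0},{"travel":[-0.03,0.8,0],"turn":0},{"travel":[-0.03,0.8,0],"turn":0},{"travel":[-0.03,0.8,0],"turn":0},{"travel":[-0.03,0.8,0],"turn":0},{"travel":[-0.03,0.8,0],"turn":0},{"travel":[-0.03,0.8,0],"turn":0},{"travel":[-0.03,0.8,0],"turn":0},{"travel":[-0.03,0.8,0],"turn":0},{"travel":[-0.03,0.8,0],"turn":0},{"travel":[-0.03,0.8,0],"turn":0},{"travel":[-0.03,0.7,0],"turn":0},{"travel":[0,0.4,0],"turn":0},{"travel":[0,0,0],"turn":0},{"travel":[0,0,0],"turn":0}]'
python3 - <<'E'
from h import *
np.set_printoptions(precision=3,suppress=True)
o=ctrl.get_obs();print(o["t"],o["ee_pos"],o["orientation"],o["width"],o["qpos"]);shot("wrist","w5")
E
```

```text
t: 10.6
ee_pos: [507.8, 166.9, 195.6]
orientation: [0.001, 3.131, -0.002]
ft_force: [-0.2, -0.7, -0.5]
width: 61.3
10.6 [507.824 166.869 195.563] [ 0.001  3.131 -0.002] 61.29248445031698 [ 0.298  0.346  1.871 -0.005  0.915 -1.269]
```

View pics/w5.png

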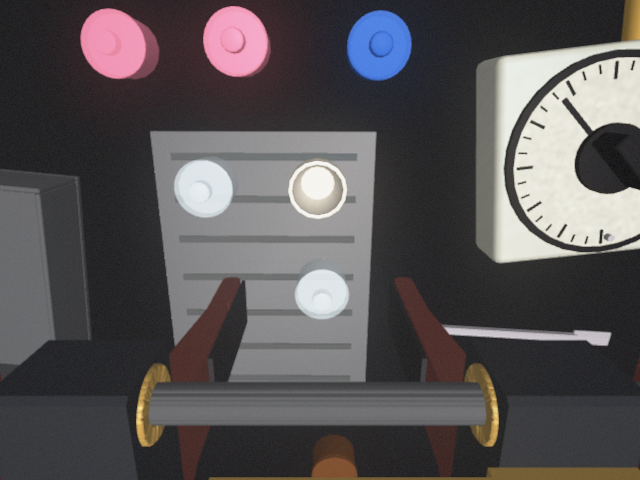

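Run:
```python
from h import *
np.set_printoptions(precision=1,suppress=True)
for k,uv,z in (("cB",(318,189.5),38),("bA",(203.5,189),35),("bB",(321.5,294),35)): print(k,onz("wrist",uv,z))
```

```text
cB [486.9 166.6  38. ]
bA [487.2  80.6  35. ]
bB [573.9 169.5  35. ]
```

```bash
python3 -m crank '[{"travel":[0.21,0,0.5],"turn":0},{"travel":[0.21,0,0.5],"turn":0},{"travel":[0.05,0,0.5],"turn":0},{"travel":[0.05,0,0.4],"turn":0},{"travel":[0,0,0],"turn":0},{"travel":[0,0,0],"turn":0}]' 0.4
```

```text
t: 11.25
ee_pos: [482.8, 159.4, 98.0]
orientation: [0.015, 3.131, -0.003]
ft_force: [0.2, -0.2, -0.7]
width: 61.9
```

```bash
python3 -m crank '[{"travel":[-0.08,0.15,0.2],"turn":0},{"travel":[0.02,0,0.4],"turn":0},{"travel":[0.02,0,0.3],"turn":0},{"travel":[0.02,0,0.1],"turn":0},{"travel":[0,0,0],"turn":0},{"travel":[0,0,0],"turn":0}]' 0.4
```

```text
t: 11.85
ee_pos: [491.1, 168.5, 50.4]
orientation: [0.02, 3.12, 0.002]
ft_force: [0.6, 0.3, -0.7]
width: 61.4
```

```bash
python3 -m crank '[{"travel":[0.1,-0.03,0.2],"turn":0},{"travel":[0.02,0,0.2],"turn":0},{"travel":[0,0,0.05],"turn":0},{"travel":[0,0,0],"turn":0},{"travel":[0,0,0],"turn":0}]' 0.4
```

```text
t: 12.35
ee_pos: [486.1, 167.4, 27.3]
orientation: [0.02, 3.117, 0.003]
ft_force: [-0.0, 0.3, 0.5]
width: 61.4
```

```bash
python3 -m crank '[{"travel":[0,0,-0.04],"turn":0},{"travel":[0,0,0],"turn":0},{"travel":[0,0,0],"turn":0},{"travel":[0,0,0],"turn":0},{"travel":[0,0,0],"turn":0},{"travel":[0,0,0],"turn":0}]' -1; python3 -m crank '[{"travel":[0,0,-0.4],"turn":0},{"travel":[0,0,-0.6],"turn":0},{"travel":[0,0,-0.6],"turn":0},{"travel":[0,0,-0.6],"turn":0},{"travel":[0.1,-0.7,0],"turn":0},{"travel":[0.1,-0.8,0],"turn":0},{"travel":[0.1,-0.8,0],"turn":0},{"travel":[0.1,-0.8,0],"turn":0},{"travel":[0.1,-0.8,0],"turn":0},{"travel":[0.1,-0.8,0],"turn":0},{"travel":[0.1,-0.8,0],"turn":0},{"travel":[0.1,-0.8,0],"turn":0},{"travel":[0.1,-0.8,0],"turn":0},{"travel":[0.1,-0.8,0],"turn":0},{"travel":[0.1,-0.8,0],"turn":0},{"travel":[0.1,-0.8,0],"turn":0},{"travel":[0.1,-0.8,0],"turn":0},{"travel":[0,-0.3,0],"turn":0},{"travel":[0,0,0],"turn":0},{"travel":[0,0,0],"turn":0}]'
```

```text
t: 12.95
ee_pos: [486.5, 167.5, 30.1]
orientation: [0.019, 3.116, 0.004]
ft_force: [0.2, -1.1, -1.2]
width: 42.9
t: 14.95
ee_pos: [410.7, -381.3, 142.2]
orientation: [0.015, 3.111, 0.003]
ft_force: [-0.0, 0.8, -0.7]
width: 42.3
```

Run:
```python
from h import *
np.set_printoptions(precision=3,suppress=True)
o=ctrl.get_obs();print(o["t"],o["ee_pos"],o["orientation"],o["width"],o["qpos"]);shot("wrist","w6")
```

```text
14.95 [ 410.656 -381.279  142.217] [0.015 3.111 0.003] 42.34598704745208 [-0.782  0.455  1.854  0.032  0.813 -2.365]
```

View pics/w6.png

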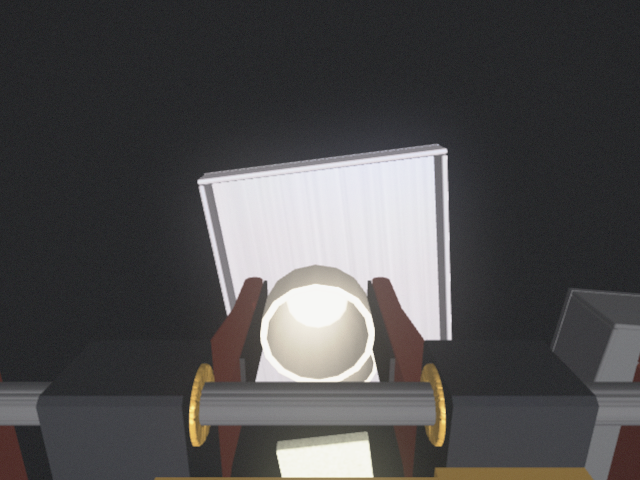

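```bash
python3 -m crank '[{"travel":[-0.2,0.15,0.3],"turn":0},{"travel":[0,0,0.4],"turn":0},{"travel":[0,0,0.4],"turn":0},{"travel":[0,0,0],"turn":0},{"travel":[0,0,0],"turn":0}]'
```

```text
t: 15.5
ee_pos: [426.1, -364.1, 83.8]
orientation: [0.002, 3.112, 0.007]
ft_force: [0.3, -0.5, -0.5]
width: 42.6
```

```bash
python3 -m crank '[{"travel":[0.1,-0.12,0.4],"turn":0},{"travel":[0.02,0,0.3],"turn":0},{"travel":[0.02,0,0.2],"turn":0},{"travel":[0,0,0],"turn":0},{"travel":[0,0,0],"turn":0}]'
```

```text
t: 16.0
ee_pos: [423.1, -368.2, 38.9]
orientation: [-0.002, 3.11, 0.005]
ft_force: [-0.8, -0.4, -0.1]
width: 42.6
```

```bash
python3 -m crank '[{"travel":[0.02,0,0.12],"turn":0},{"travel":[0.02,0,0.05],"turn":0},{"travel":[0,0,0],"turn":0},{"travel":[0,0,0],"turn":0}]'
```

```text
t: 16.4
ee_pos: [422.0, -368.8, 31.2]
orientation: [-0.002, 3.108, 0.002]
ft_force: [0.5, -0.4, -0.5]
width: 42.7
```

```bash
python3 -m crank '[{"travel":[0.02,0,0.04],"turn":0},{"travel":[0,0,0],"turn":0},{"travel":[0,0,0],"turn":0}]'; python3 -m crank '[{"travel":[0,0,0],"turn":0},{"travel":[0,0,0],"turn":0},{"travel":[0,0,0],"turn":0}]' 0.4; python3 -m crank '[{"travel":[0,0,-0.3],"turn":0},{"travel":[0,0,-0.6],"turn":0},{"travel":[0,0,-0.7],"turn":0},{"travel":[0,0,-0.8],"turn":0},{"travel":[0,0,-0.8],"turn":0},{"travel":[0,0,0],"turn":0}]'
python3 - <<'E'
from h import *
np.set_printoptions(precision=3,suppress=True)
o=ctrl.get_obs();print(o["t"],o["ee_pos"],o["orientation"],o["width"],o["qpos"]);shot("wrist","w7");shot("scene","s7")
E
```

```text
t: 16.7
ee_pos: [421.7, -369.3, 30.0]
orientation: [-0.001, 3.106, 0.0]
ft_force: [0.2, -0.2, -0.4]
width: 43.4
t: 17.0
ee_pos: [421.7, -369.5, 30.0]
orientation: [-0.001, 3.106, 0.0]
ft_force: [-0.3, 0.5, 0.0]
width: 60.3
t: 17.6
ee_pos: [415.2, -369.2, 199.2]
orientation: [-0.001, 3.107, 0.001]
ft_force: [0.2, -0.1, 0.2]
width: 61.6
17.6 [ 415.153 -369.174  199.222] [-0.001  3.107  0.001] 61.59450173026111 [-0.761  0.364  1.832  0.03   0.921 -2.351]
```

View pics/w7.png

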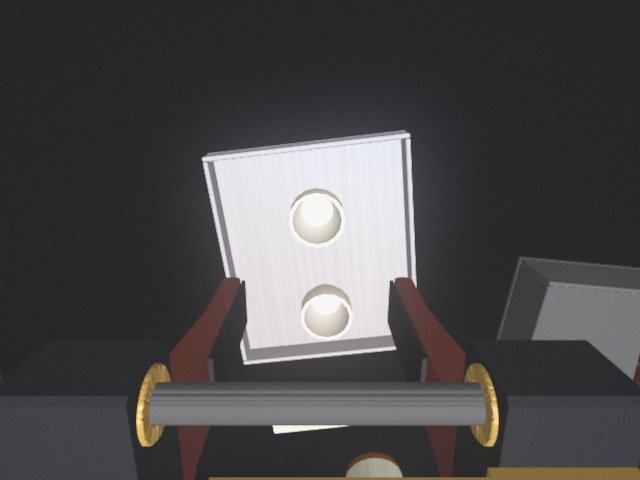

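View pics/s7.png

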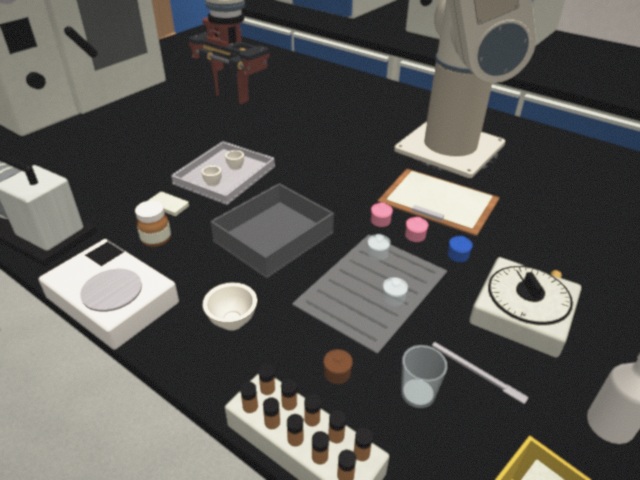

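```bash
python3 -m crank '[{"travel":[-0.1,0.4,0],"turn":0},{"travel":[-0.15,0.75,0],"turn":0},{"travel":[-0.15,0.75,0],"turn":0},{"travel":[-0.15,0.75,0],"turn":0},{"travel":[-0.15,0.75,0],"turn":0},{"travel":[-0.15,0.75,0],"turn":0},{"travel":[-0.15,0.75,0],"turn":0},{"travel":[-0.15,0.75,0],"turn":0},{"travel":[-0.15,0.75,0],"turn":0},{"travel":[-0.15,0.75,0],"turn":0},{"travel":[-0.15,0.75,0],"turn":0},{"travel":[-0.15,0.75,0],"turn":0},{"travel":[-0.05,0.3,0],"turn":0},{"travel":[0,0,0],"turn":0},{"travel":[0,0,0],"turn":0}]'
python3 - <<'E'
from h import *
np.set_printoptions(precision=3,suppress=True)
o=ctrl.get_obs();print(o["t"],o["ee_pos"],o["orientation"],o["width"],o["qpos"]);shot("wrist","w8")
E
```

```text
t: 19.2
ee_pos: [491.0, 99.6, 180.1]
orientation: [-0.003, -3.132, -0.018]
ft_force: [-0.7, 0.1, 0.3]
width: 61.4
19.2 [490.997  99.572 180.098] [-0.003 -3.132 -0.018] 61.41539258343016 [ 0.169  0.331  1.942  0.017  0.877 -1.411]
```

View pics/w8.png

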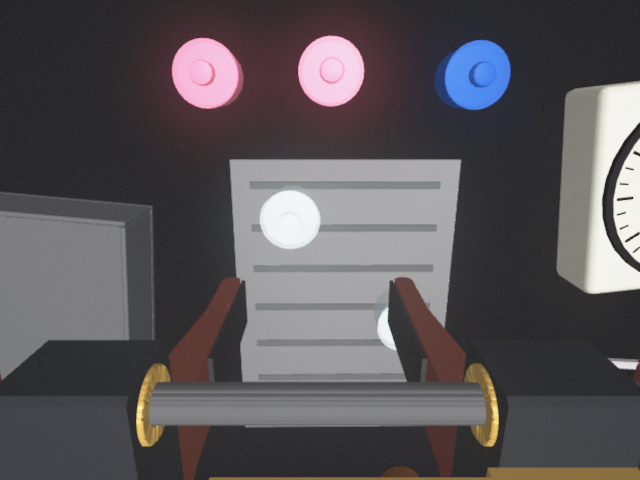

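```bash
python3 - <<'E'
from h import *
print(onz("wrist",(290,219),35))
E
python3 -m crank '[{"travel":[0.08,-0.37,0.3],"turn":0},{"travel":[0,0,0.5],"turn":0},{"travel":[0,0,0.5],"turn":0},{"travel":[0,0,0.4],"turn":0},{"travel":[0,0,0],"turn":0},{"travel":[0,0,0],"turn":0}]' 0.4
```

```text
[486.30758911  80.76541198  35.        ]
t: 19.85
ee_pos: [484.3, 73.8, 92.0]
orientation: [-0.018, -3.13, -0.016]
ft_force: [-0.3, -0.9, -0.3]
width: 61.3
```

```bash
python3 -m crank '[{"travel":[-0.02,0.14,0.3],"turn":0},{"travel":[0,0,0.3],"turn":0},{"travel":[0,0,0.2],"turn":0},{"travel":[0,0,0],"turn":0},{"travel":[0,0,0],"turn":0}]' 0.4
```

```text
t: 20.35
ee_pos: [487.9, 79.5, 55.5]
orientation: [-0.023, -3.136, -0.018]
ft_force: [0.0, -0.1, -0.4]
width: 61.2
```

```bash
python3 -m crank '[{"travel":[0.04,0.03,0.25],"turn":0},{"travel":[0.02,0,0.2],"turn":0},{"travel":[0,0,0.05],"turn":0},{"travel":[0,0,0],"turn":0},{"travel":[0,0,0],"turn":0}]' 0.4
```

```text
t: 20.85
ee_pos: [485.3, 81.5, 29.7]
orientation: [-0.023, -3.138, -0.018]
ft_force: [0.0, 0.1, 0.4]
width: 61.4
```

```bash
python3 -m crank '[{"travel":[-0.02,0,0],"turn":0},{"travel":[0,0,0],"turn":0},{"travel":[0,0,0],"turn":0},{"travel":[0,0,0],"turn":0},{"travel":[0,0,0],"turn":0},{"travel":[0,0,0],"turn":0}]' -1; python3 -m crank '[{"travel":[0,0,-0.4],"turn":0},{"travel":[0,0,-0.6],"turn":0},{"travel":[0,0,-0.6],"turn":0},{"travel":[0,0,-0.6],"turn":0},{"travel":[0,0,0],"turn":0}]'
```

```text
t: 21.45
ee_pos: [486.9, 81.5, 30.3]
orientation: [-0.023, -3.139, -0.018]
ft_force: [-0.1, -0.0, -1.1]
width: 43.0
t: 21.95
ee_pos: [486.0, 80.0, 142.9]
orientation: [-0.023, -3.135, -0.017]
ft_force: [0.5, -0.0, -0.4]
width: 42.7
```

```bash
python3 -m crank '[{"travel":[-0.36,-0.65,0],"turn":0},{"travel":[-0.36,-0.65,0],"turn":0},{"travel":[-0.36,-0.65,0],"turn":0},{"travel":[-0.36,-0.65,0],"turn":0},{"travel":[-0.36,-0.65,0],"turn":0},{"travel":[-0.36,-0.65,0],"turn":0},{"travel":[0,0,0],"turn":0},{"travel":[0,0,0],"turn":0}]'
python3 - <<'E'
from h import *
np.set_printoptions(precision=3,suppress=True)
o=ctrl.get_obs();print(o["t"],o["ee_pos"],o["orientation"],o["width"]);shot("wrist","w9")
E
```

```text
t: 22.75
ee_pos: [591.8, -122.9, 133.5]
orientation: [-0.019, -3.131, -0.019]
ft_force: [-0.3, -0.2, -1.0]
width: 42.8
22.75 [ 591.81  -122.872  133.536] [-0.019 -3.131 -0.019] 42.815925955061005
```

View pics/w9.png

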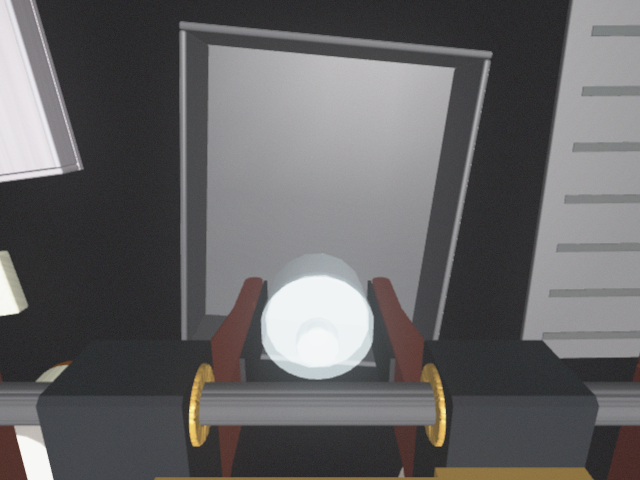

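Run:
```python
from h import *
np.set_printoptions(precision=3,suppress=True)
a,b=onz("wrist",(181,25),52),onz("wrist",(491,55),52)
e=(b-a)/np.linalg.norm(b-a); f=np.array([e[1],-e[0],0]); print(a,b,np.linalg.norm(b-a))
print((a+b)/2+95*f, f)
```

```text
[ 469.726 -188.845   52.   ] [485.052 -31.569  52.   ] 158.02135945348476
[ 571.941 -119.42    52.   ] [ 0.995 -0.097  0.   ]
```

```bash
python3 -m crank '[{"travel":[-0.2,0.05,0.1],"turn":0},{"travel":[-0.16,0,0.4],"turn":0},{"travel":[0,0,0.4],"turn":0},{"travel":[0,0,0.3],"turn":0},{"travel":[0,0,0],"turn":0},{"travel":[0,0,0],"turn":0}]'
```

```text
t: 23.4
ee_pos: [609.8, -112.8, 69.8]
orientation: [-0.008, -3.129, -0.021]
ft_force: [0.2, 0.3, -0.5]
width: 42.7
```

```bash
python3 -m crank '[{"travel":[0.02,-0.15,0.3],"turn":0},{"travel":[0,0,0.25],"turn":0},{"travel":[0,0,0.1],"turn":0},{"travel":[0,0,0],"turn":0},{"travel":[0,0,0],"turn":0}]'
```

```text
t: 23.9
ee_pos: [609.0, -120.6, 35.9]
orientation: [-0.008, -3.131, -0.02]
ft_force: [-0.3, 0.0, 0.3]
width: 42.8
```

```bash
python3 -m crank '[{"travel":[0,0,0.08],"turn":0},{"travel":[0,0,0.02],"turn":0},{"travel":[0,0,0],"turn":0},{"travel":[0,0,0],"turn":0}]'
```

```text
t: 24.3
ee_pos: [609.6, -120.8, 31.5]
orientation: [-0.008, -3.133, -0.019]
ft_force: [-0.6, 0.8, -1.3]
width: 42.6
```

```bash
python3 -m crank '[{"travel":[0,0,0.03],"turn":0},{"travel":[0,0,0],"turn":0},{"travel":[0,0,0],"turn":0}]'; python3 -m crank '[{"travel":[0,0,0],"turn":0},{"travel":[0,0,0],"turn":0},{"travel":[0,0,0],"turn":0}]' 0.4; python3 -m crank '[{"travel":[0,0,-0.3],"turn":0},{"travel":[0,0,-0.6],"turn":0},{"travel":[0,0,-0.7],"turn":0},{"travel":[0,0,-0.8],"turn":0},{"travel":[0,0,-0.8],"turn":0},{"travel":[0,0,0],"turn":0}]'
python3 - <<'E'
from h import *
np.set_printoptions(precision=3,suppress=True)
o=ctrl.get_obs();print(o["t"],o["ee_pos"],o["orientation"],o["width"],o["qpos"]);shot("wrist","w10")
E
```

```text
t: 24.6
ee_pos: [609.9, -120.7, 30.3]
orientation: [-0.008, -3.134, -0.019]
ft_force: [-0.1, -0.1, -0.7]
width: 42.4
t: 24.9
ee_pos: [610.1, -120.8, 30.6]
orientation: [-0.008, -3.134, -0.019]
ft_force: [-0.2, -0.3, -0.8]
width: 60.8
t: 25.5
ee_pos: [611.2, -122.8, 200.5]
orientation: [-0.008, -3.134, -0.019]
ft_force: [-0.1, -0.2, -0.0]
width: 61.6
25.5 [ 611.172 -122.765  200.514] [-0.008 -3.134 -0.019] 61.644296854752355 [-0.222  0.47   1.656  0.012  1.026 -1.794]
```

View pics/w10.png

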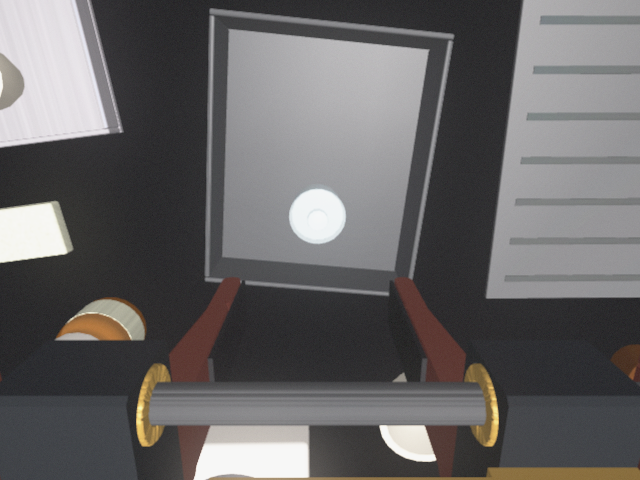

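```bash
python3 -m crank '[{"travel":[0,0.5,0],"turn":0},{"travel":[0.04,0.7,0],"turn":0},{"travel":[0.04,0.7,0],"turn":0},{"travel":[0.04,0.7,0],"turn":0},{"travel":[0.04,0.7,0],"turn":0},{"travel":[0.04,0.7,0],"turn":0},{"travel":[0.04,0.7,0],"turn":0},{"travel":[0.04,0.6,0],"turn":0},{"travel":[0,0.3,0],"turn":0},{"travel":[0,0,0],"turn":0},{"travel":[0,0,0],"turn":0}]'
python3 - <<'E'
from h import *
np.set_printoptions(precision=3,suppress=True)
o=ctrl.get_obs();print(o["t"],o["ee_pos"],o["orientation"],o["width"],o["qpos"]);shot("wrist","w11")
E
```

```text
t: 26.65
ee_pos: [590.3, 165.3, 195.2]
orientation: [-0.012, -3.117, -0.015]
ft_force: [-0.8, -0.6, -0.5]
width: 61.5
26.65 [590.25  165.302 195.229] [-0.012 -3.117 -0.015] 61.530434230654286 [ 0.246  0.466  1.677  0.018  1.02  -1.326]
```

View pics/w11.png

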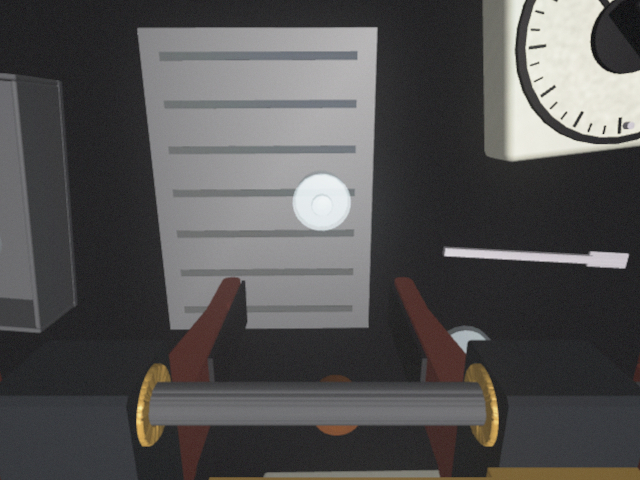

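```bash
python3 - <<'E'
from h import *
print(onz("wrist",(322,201.5),35))
E
python3 -m crank '[{"travel":[0.2,0.04,0.4],"turn":0},{"travel":[0.12,0,0.5],"turn":0},{"travel":[0,0,0.5],"turn":0},{"travel":[0,0,0.4],"turn":0},{"travel":[0,0,0.2],"turn":0},{"travel":[0,0,0],"turn":0},{"travel":[0,0,0],"turn":0}]' 0.4
```

```text
[573.70216615 170.02144826  35.        ]
t: 27.4
ee_pos: [574.2, 158.8, 93.9]
orientation: [-0.03, -3.12, -0.014]
ft_force: [0.8, 0.7, 0.3]
width: 61.8
```

```bash
python3 -m crank '[{"travel":[0,0.22,0.2],"turn":0},{"travel":[0,0,0.35],"turn":0},{"travel":[0,0,0.2],"turn":0},{"travel":[0,0,0],"turn":0},{"travel":[0,0,0],"turn":0}]' 0.4
```

```text
t: 27.9
ee_pos: [576.8, 172.6, 58.2]
orientation: [-0.031, -3.127, -0.018]
ft_force: [0.3, -0.3, 0.4]
width: 61.5
```

```bash
python3 -m crank '[{"travel":[0.07,-0.05,0.25],"turn":0},{"travel":[0.01,0,0.25],"turn":0},{"travel":[0,0,0.06],"turn":0},{"travel":[0,0,0],"turn":0},{"travel":[0,0,0],"turn":0}]' 0.4
```

```text
t: 28.4
ee_pos: [572.4, 170.6, 28.6]
orientation: [-0.031, -3.128, -0.018]
ft_force: [-0.2, 0.4, -0.3]
width: 61.4
```

```bash
python3 -m crank '[{"travel":[-0.02,0,-0.03],"turn":0},{"travel":[0,0,0],"turn":0},{"travel":[0,0,0],"turn":0},{"travel":[0,0,0],"turn":0},{"travel":[0,0,0],"turn":0},{"travel":[0,0,0],"turn":0}]' -1; python3 -m crank '[{"travel":[0,0,-0.4],"turn":0},{"travel":[0,0,-0.6],"turn":0},{"travel":[0,0,-0.6],"turn":0},{"travel":[0,0,-0.6],"turn":0},{"travel":[0.1,-0.5,0],"turn":0},{"travel":[0.1,-0.7,0],"turn":0},{"travel":[0.1,-0.7,0],"turn":0},{"travel":[0.1,-0.7,0],"turn":0},{"travel":[0.1,-0.7,0],"turn":0},{"travel":[0.1,-0.7,0],"turn":0},{"travel":[0.1,-0.7,0],"turn":0},{"travel":[0.1,-0.6,0],"turn":0},{"travel":[0,-0.3,0],"turn":0},{"travel":[0,0,0],"turn":0},{"travel":[0,0,0],"turn":0}]'
```

```text
t: 29.0
ee_pos: [574.4, 170.7, 31.3]
orientation: [-0.031, -3.13, -0.019]
ft_force: [-0.4, -0.8, -0.7]
width: 43.0
t: 30.5
ee_pos: [528.6, -119.1, 143.6]
orientation: [-0.028, -3.133, -0.019]
ft_force: [-0.8, -0.8, -1.6]
width: 42.5
```

```bash
python3 -m crank '[{"travel":[-0.02,0,0.3],"turn":0},{"travel":[0,0,0.5],"turn":0},{"travel":[0,0,0.4],"turn":0},{"travel":[0,0,0.3],"turn":0},{"travel":[0,0,0],"turn":0},{"travel":[0,0,0],"turn":0}]'
```

```text
t: 31.1
ee_pos: [529.4, -111.9, 62.6]
orientation: [-0.017, -3.132, -0.02]
ft_force: [-0.2, 1.4, -0.8]
width: 42.8
```

```bash
python3 -m crank '[{"travel":[-0.03,-0.08,0.3],"turn":0},{"travel":[0,0,0.2],"turn":0},{"travel":[0,0,0.04],"turn":0},{"travel":[0,0,0],"turn":0},{"travel":[0,0,0],"turn":0}]'
```

```text
t: 31.6
ee_pos: [531.9, -115.3, 34.2]
orientation: [-0.015, -3.134, -0.019]
ft_force: [0.8, -0.3, -0.5]
width: 42.8
```

```bash
python3 -m crank '[{"travel":[0,0,0.04],"turn":0},{"travel":[0,0,0.02],"turn":0},{"travel":[0,0,0],"turn":0},{"travel":[0,0,0],"turn":0}]'
```

```text
t: 32.0
ee_pos: [532.6, -115.6, 32.0]
orientation: [-0.016, -3.136, -0.019]
ft_force: [0.0, 0.2, -0.4]
width: 42.8
```

```bash
python3 -m crank '[{"travel":[0,0,0.02],"turn":0},{"travel":[0,0,0],"turn":0},{"travel":[0,0,0],"turn":0}]'; python3 -m crank '[{"travel":[0,0,0],"turn":0},{"travel":[0,0,0],"turn":0},{"travel":[0,0,0],"turn":0}]' 0.4; python3 -m crank '[{"travel":[0,0,-0.3],"turn":0},{"travel":[0,0,-0.6],"turn":0},{"travel":[0,0,-0.7],"turn":0},{"travel":[0,0,-0.8],"turn":0},{"travel":[0,0,-0.8],"turn":0},{"travel":[0,0,0],"turn":0}]'
python3 - <<'E'
from h import *
np.set_printoptions(precision=3,suppress=True)
o=ctrl.get_obs();print(o["t"],o["ee_pos"],o["orientation"],o["width"],o["qpos"]);w=shot("wrist","w12");s=shot("scene","s12")
cv2.imwrite("pics/c12.png",np.hstack([cv2.resize(w,(400,300)),cv2.resize(s,(400,300))]))
E
```

```text
t: 32.3
ee_pos: [532.7, -115.6, 31.2]
orientation: [-0.016, -3.137, -0.018]
ft_force: [0.9, 0.5, -0.9]
width: 42.4
t: 32.6
ee_pos: [532.8, -115.6, 31.4]
orientation: [-0.016, -3.137, -0.018]
ft_force: [-0.5, -0.7, 0.1]
width: 60.5
t: 33.2
ee_pos: [533.2, -117.5, 201.2]
orientation: [-0.016, -3.136, -0.018]
ft_force: [0.5, 0.6, -0.3]
width: 61.2
33.2 [ 533.213 -117.531  201.196] [-0.016 -3.136 -0.018] 61.224115513718495 [-0.244  0.361  1.831  0.012  0.957 -1.812]
```

View pics/w12.png

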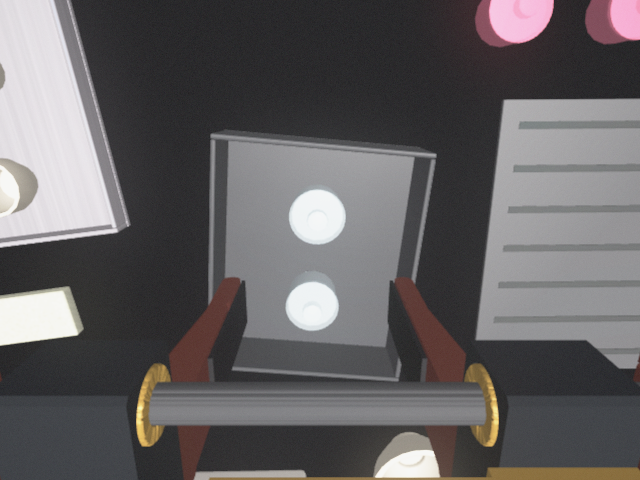

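View pics/s12.png

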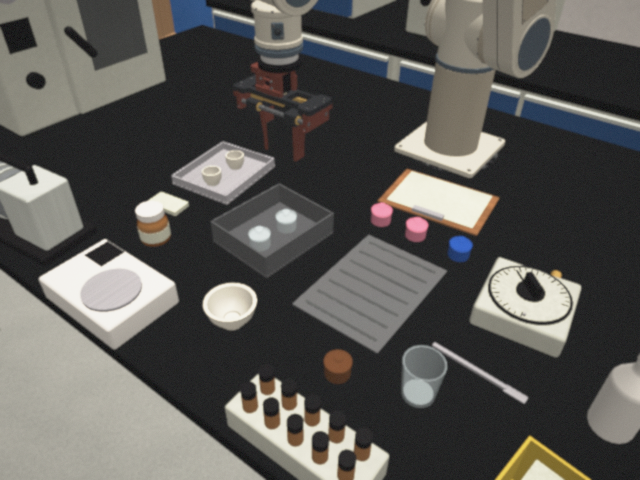

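```bash
python3 -m crank '[{"travel":[0.06,0.4,0],"turn":0},{"travel":[0.1,0.74,0],"turn":0},{"travel":[0.1,0.74,0],"turn":0},{"travel":[0.1,0.74,0],"turn":0},{"travel":[0.1,0.74,0],"turn":0},{"travel":[0.1,0.74,0],"turn":0},{"travel":[0.1,0.74,0],"turn":0},{"travel":[0.1,0.74,0],"turn":0},{"travel":[0.1,0.74,0],"turn":0},{"travel":[0.1,0.74,0],"turn":0},{"travel":[0.1,0.74,0],"turn":0},{"travel":[0.1,0.74,0],"turn":0},{"travel":[0.1,0.5,0],"turn":0},{"travel":[0,0.3,0],"turn":0},{"travel":[0,0,0],"turn":0},{"travel":[0,0,0],"turn":0}]' 0.1
python3 - <<'E'
from h import *
np.set_printoptions(precision=3,suppress=True)
o=ctrl.get_obs();print(o["t"],o["ee_pos"],o["orientation"],o["width"],o["qpos"]);shot("wrist","w13")
E
```

```text
t: 34.9
ee_pos: [454.4, 362.8, 179.7]
orientation: [-0.021, -3.089, 0.003]
ft_force: [-0.2, -0.4, -1.0]
width: 48.5
34.9 [454.367 362.815 179.683] [-0.021 -3.089  0.003] 48.47963446479817 [ 0.638  0.453  1.744  0.036  0.989 -0.94 ]
```

View pics/w13.png

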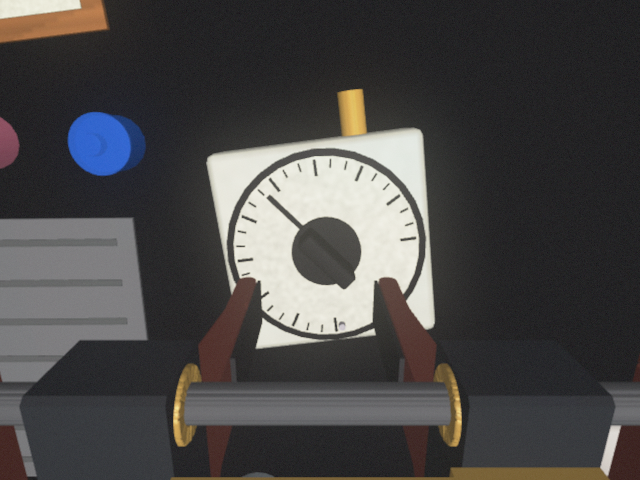

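Run:
```python
from h import *
np.set_printoptions(precision=3,suppress=True)
im=cv2.imread("pics/w13.png")
P=np.array([onz("wrist",uv,51) for uv in((228,243),(425,240),(326,149),(330,340))]);print(P)
# fit circle
A=np.c_[2*P[:,:2],np.ones(4)];s=np.linalg.lstsq(A,(P[:,:2]**2).sum(1),rcond=None)[0];print("c",s[:2],np.sqrt(s[2]+s[0]**2+s[1]**2))
for n,uv,z in(("tip",(268,197),52),("hub",(301,227),52),("pin",(341,325),53),("zero",(336,322),51),("bar end",(350,275),82)): 
    X=onz("wrist",uv,z);d=X[:2]-s[:2];print(n,X,np.hypot(*d),np.degrees(np.arctan2(d[1],d[0])))
crop(im,(200,120,440,350),3,"pics/c13.png")
```

```text
[[456.603 299.472  51.   ]
 [456.117 437.125  51.   ]
 [392.958 368.553  51.   ]
 [532.184 370.444  51.   ]]
c [462.61  368.325] 69.37027979625559
tip [424.342 328.952  52.   ] 54.90636051388933 -134.18486946937134
hub [445.506 350.87   52.   ] 24.438170224756544 -134.41736593326377
pin [519.123 378.495  53.   ] 57.42079112871333 10.201531529650325
zero [517.676 374.929  51.   ] 55.460971496186815 6.839052942537204
bar end [470.137 382.595  82.   ] 16.133430145619233 62.19001516333243
```

View pics/c13.png

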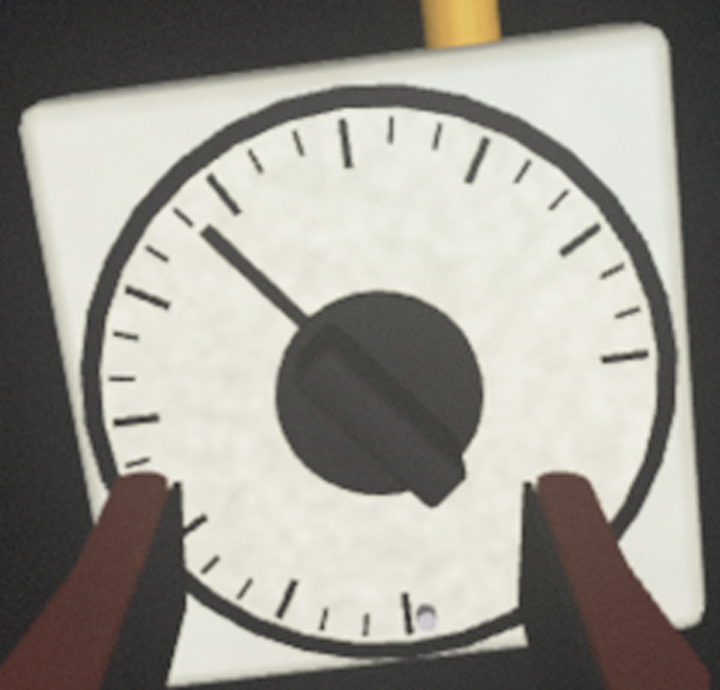

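```bash
python3 - <<'E'
from h import *
print(onz("wrist",(326.5,250.8),57))
E
python3 -m crank '[{"travel":[0,0,0],"turn":0.8},{"travel":[0,0,0],"turn":1},{"travel":[0,0,0],"turn":1},{"travel":[0,0,0],"turn":1},{"travel":[0,0,0],"turn":1},{"travel":[0,0,0],"turn":1},{"travel":[0,0,0],"turn":1},{"travel":[0,0,0],"turn":1},{"travel":[0,0,0],"turn":1},{"travel":[0,0,0],"turn":1},{"travel":[0,0,0],"turn":1},{"travel":[0,0,0],"turn":1},{"travel":[0,0,0],"turn":1},{"travel":[0,0,0],"turn":1},{"travel":[0,0,0],"turn":1},{"travel":[0,0,0],"turn":1},{"travel":[0,0,0],"turn":1},{"travel":[0,0,0],"turn":1},{"travel":[0,0,0],"turn":0.5},{"travel":[0,0,0],"turn":0}]'
python3 - <<'E'
from h import *
np.set_printoptions(precision=3,suppress=True)
o=ctrl.get_obs();print(o["t"],o["ee_pos"],o["orientation"],o["width"],o["qpos"]);R=cv2.Rodrigues(o["orientation"])[0];print(R,np.degrees(np.arctan2(R[1,1],R[0,1])))
E
```

```text
[461.35781782 368.25636579  57.        ]
t: 36.95
ee_pos: [460.5, 329.1, 178.7]
orientation: [-2.584, -1.739, 0.086]
ft_force: [-0.0, -0.1, -0.0]
width: 48.4
36.95 [460.46  329.146 178.743] [-2.584 -1.739  0.086] 48.38654331188218 [0.586 0.438 1.772 0.03  0.987 0.955]
[[ 0.376  0.925 -0.06 ]
 [ 0.926 -0.377 -0.009]
 [-0.031 -0.052 -0.998]] -22.188271217933266
```

```bash
python3 -m crank '[{"travel":[0,0,0],"turn":0.95},{"travel":[0,0,0],"turn":0.95},{"travel":[0,0,0],"turn":0.95},{"travel":[0,0,0],"turn":0.7},{"travel":[0,0,0],"turn":0},{"travel":[0,0,0],"turn":0}]'
cat >> h.py <<'E'
def togo(P):
    o=ctrl.get_obs();R=cv2.Rodrigues(o["orientation"])[0]
    print("t",o["t"],"pos",o["ee_pos"].round(1),"heady",np.degrees(np.arctan2(R[1,1],R[0,1])).round(1),"toolz",R[:,2].round(3),"w",round(o["width"],1),"q",o["qpos"].round(2),"F",o["ft_force"].round(1))
    print("travel units",(R.T@(np.array(P)-o["ee_pos"])/50).round(2))
E
python3 - <<'E'
from h import *
togo([463,368.5,180])
E
```

```text
t: 37.55
ee_pos: [461.6, 322.8, 178.8]
orientation: [-2.867, -1.245, 0.095]
ft_force: [-1.0, 0.3, -0.2]
width: 48.0
t 37.55 pos [461.6 322.8 178.8] heady -43.1 toolz [-0.061 -0.011 -0.998] w 48.0 q [0.58 0.44 1.78 0.03 0.99 1.31] F [-1.   0.3 -0.2]
travel units [ 0.69 -0.6  -0.04]
```

```bash
python3 -m crank '[{"travel":[0.23,-0.2,0],"turn":0.25},{"travel":[0.23,-0.2,0],"turn":0},{"travel":[0.23,-0.2,0],"turn":0},{"travel":[0,0,0],"turn":0},{"travel":[0,0,0],"turn":0},{"travel":[0,0,0],"turn":0}]'
python3 - <<'E'
from h import *
togo([463,368.5,180])
shot("wrist","w14");shot("scene","s14")
E
```

```text
t: 38.15
ee_pos: [464.1, 369.7, 177.9]
orientation: [-2.878, -1.221, 0.096]
ft_force: [0.2, 0.1, -0.2]
width: 48.5
t 38.15 pos [464.1 369.7 177.9] heady -44.1 toolz [-0.062 -0.011 -0.998] w 48.5 q [0.64 0.48 1.71 0.03 1.01 1.39] F [ 0.2  0.1 -0.2]
travel units [-0.04  0.   -0.04]
```

View pics/w14.png

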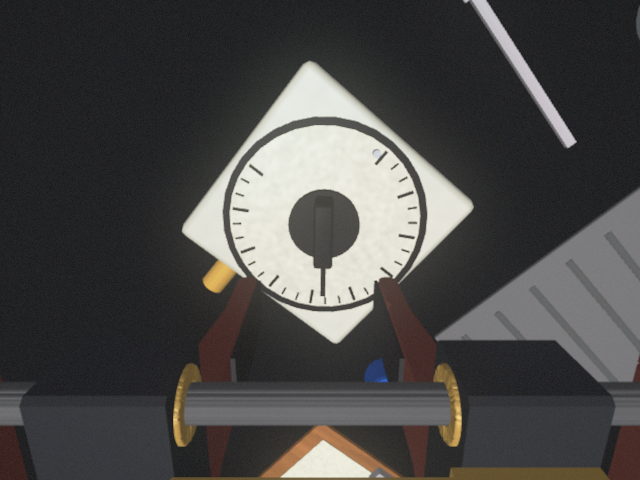

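Run:
```python
from h import *
np.set_printoptions(precision=1,suppress=True)
P=np.array([onz("wrist",uv,51) for uv in((223.5,212),(426,216),(325,117),(322,310.5))])
A=np.c_[2*P[:,:2],np.ones(4)];s=np.linalg.lstsq(A,(P[:,:2]**2).sum(1),rcond=None)[0];print("c",s[:2],np.sqrt(s[2]+s[0]**2+s[1]**2))
print(onz("wrist",(324,224.5),57),onz("wrist",(323,295),52),onz("wrist",(323.5,196),82),onz("wrist",(322.5,265),82))
print(proj("wrist",[[464,368.5,57],[464,368.5,82]]))
```

```text
c [462.2 367.8] 69.16729078816832
[462.4 367.8  57. ] [423.2 328.   52. ] [480.8 386.6  82. ] [449.4 354.8  82. ]
[[324.9 222.2]
 [324.2 235.1]]
```

```bash
python3 -m crank '[{"travel":[-0.05,0.02,0.4],"turn":0},{"travel":[-0.05,0.02,0.4],"turn":0},{"travel":[-0.03,0.02,0.4],"turn":0},{"travel":[0,0,0.2],"turn":0},{"travel":[0,0,0],"turn":0},{"travel":[0,0,0],"turn":0}]' -0.1
python3 - <<'E'
from h import *
togo([463,368.5,78])
E
```

```text
t: 38.85
ee_pos: [458.4, 360.7, 107.9]
orientation: [-2.879, -1.218, 0.092]
ft_force: [-0.1, 0.2, 0.8]
width: 39.6
t 38.85 pos [458.4 360.7 107.9] heady -44.2 toolz [-0.06  -0.01  -0.998] w 39.6 q [0.63 0.56 1.77 0.04 0.87 1.38] F [-0.1  0.2  0.8]
travel units [ 0.2  -0.02  0.59]
```

```bash
python3 -m crank '[{"travel":[0.2,0,0.2],"turn":0},{"travel":[0,0,0.2],"turn":0},{"travel":[0,0,0.08],"turn":0},{"travel":[0,0,0],"turn":0},{"travel":[0,0,0],"turn":0}]' -0.1
python3 - <<'E'
from h import *
togo([463,368.5,78])
E
```

```text
t: 39.35
ee_pos: [466.1, 369.5, 83.3]
orientation: [-2.878, -1.218, 0.086]
ft_force: [-0.6, -0.1, -0.3]
width: 39.2
t 39.35 pos [466.1 369.5  83.3] heady -44.2 toolz [-0.057 -0.008 -0.998] w 39.2 q [0.64 0.61 1.75 0.04 0.83 1.38] F [-0.6 -0.1 -0.3]
travel units [-0.05 -0.03  0.11]
```

```bash
python3 -m crank '[{"travel":[-0.05,-0.03,0.11],"turn":0},{"travel":[0,0,0],"turn":0},{"travel":[0,0,0],"turn":0}]' -0.1
python3 - <<'E'
from h import *
togo([463,368.5,78])
shot("wrist","w15")
E
```

```text
t: 39.65
ee_pos: [462.7, 368.7, 77.9]
orientation: [-2.878, -1.218, 0.086]
ft_force: [0.5, 0.2, -0.1]
width: 39.3
t 39.65 pos [462.7 368.7  77.9] heady -44.2 toolz [-0.056 -0.007 -0.998] w 39.3 q [0.64 0.61 1.76 0.04 0.82 1.38] F [ 0.5  0.2 -0.1]
travel units [ 0.    0.01 -0.  ]
```

View pics/w15.png

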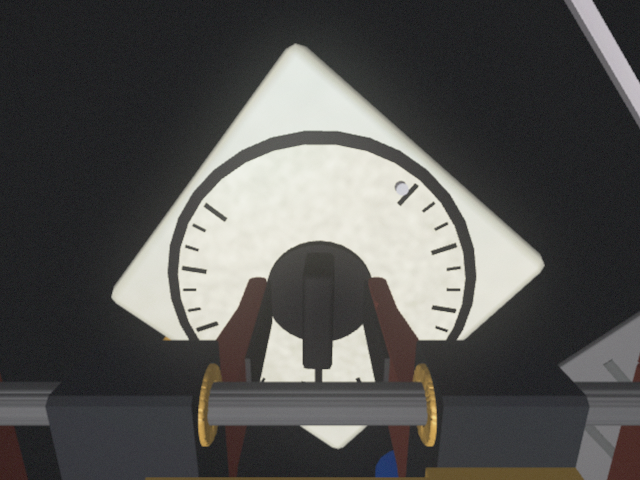

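```bash
python3 -m crank '[{"travel":[0,0,0],"turn":0},{"travel":[0,0,0],"turn":0},{"travel":[0,0,0],"turn":0},{"travel":[0,0,0],"turn":0},{"travel":[0,0,0],"turn":0}]' -1
python3 - <<'E'
from h import *
togo([463,368.5,78])
E
python3 -m crank '[{"travel":[0,0,0],"turn":-0.4},{"travel":[0,0,0],"turn":-0.6},{"travel":[0,0,0],"turn":-0.6},{"travel":[0,0,0],"turn":-0.6},{"travel":[0,0,0],"turn":-0.6},{"travel":[0,0,0],"turn":-0.6},{"travel":[0,0,0],"turn":0}]'
python3 - <<'E'
from h import *
togo([463,368.5,78])
E
```

```text
t: 40.2
ee_pos: [463.2, 368.3, 78.3]
orientation: [-2.879, -1.219, 0.084]
ft_force: [-1.0, 0.5, -1.4]
width: 12.2
t 40.2 pos [463.2 368.3  78.3] heady -44.1 toolz [-0.055 -0.008 -0.998] w 12.2 q [0.64 0.61 1.76 0.04 0.82 1.38] F [-1.   0.5 -1.4]
travel units [ 0.   -0.    0.01]
t: 40.9
ee_pos: [463.3, 368.3, 78.3]
orientation: [-2.612, -1.702, 0.078]
ft_force: [0.1, -0.5, 0.6]
width: 12.2
t 40.9 pos [463.3 368.3  78.3] heady -23.9 toolz [-0.055 -0.008 -0.998] w 12.2 q [0.64 0.61 1.76 0.04 0.82 1.03] F [ 0.1 -0.5  0.6]
travel units [ 0.   -0.01  0.01]
```

```bash
python3 -m crank '[{"travel":[0,0,0],"turn":-0.9},{"travel":[0,0,0],"turn":-0.9},{"travel":[0,0,0],"turn":-0.9},{"travel":[0,0,0],"turn":-0.9},{"travel":[0,0,0],"turn":-0.9},{"travel":[0,0,0],"turn":-0.9},{"travel":[0,0,0],"turn":-0.9},{"travel":[0,0,0],"turn":-0.9},{"travel":[0,0,0],"turn":-0.9},{"travel":[0,0,0],"turn":-0.9},{"travel":[0,0,0],"turn":-0.9},{"travel":[0,0,0],"turn":-0.9},{"travel":[0,0,0],"turn":-0.9},{"travel":[0,0,0],"turn":-0.9},{"travel":[0,0,0],"turn":-0.8},{"travel":[0,0,0],"turn":-0.8},{"travel":[0,0,0],"turn":-0.7},{"travel":[0,0,0],"turn":-0.6},{"travel":[0,0,0],"turn":-0.5},{"travel":[0,0,0],"turn":0}]'
python3 - <<'E'
from h import *
togo([463,368.5,78]);print(ctrl.get_obs()["moment"])
E
```

```text
t: 42.9
ee_pos: [463.4, 368.8, 78.4]
orientation: [-0.549, -3.043, 0.024]
ft_force: [-1.1, -0.2, -0.4]
width: 12.0
t 42.9 pos [463.4 368.8  78.4] heady 69.6 toolz [-0.052 -0.006 -0.999] w 12.0 q [ 0.64  0.61  1.76  0.04  0.81 -0.6 ] F [-1.1 -0.2 -0.4]
travel units [ 0.   -0.01  0.01]
[ 0.04895536 -0.28875281  0.02892729]
```

```bash
python3 -m crank '[{"travel":[0,0,0],"turn":-0.7},{"travel":[0,0,0],"turn":-0.7},{"travel":[0,0,0],"turn":-0.7},{"travel":[0,0,0],"turn":-0.7},{"travel":[0,0,0],"turn":-0.7},{"travel":[0,0,0],"turn":-0.4},{"travel":[0,0,0],"turn":-0.4},{"travel":[0,0,0],"turn":0}]'
python3 - <<'E'
from h import *
togo([463,368.5,78]);print(ctrl.get_obs()["moment"])
E
```

```text
t: 43.7
ee_pos: [463.4, 368.7, 78.4]
orientation: [0.105, -3.088, 0.006]
ft_force: [-0.3, 0.2, -0.0]
width: 12.1
t 43.7 pos [463.4 368.7  78.4] heady 93.9 toolz [-0.052 -0.006 -0.999] w 12.1 q [ 0.64  0.61  1.76  0.04  0.81 -1.03] F [-0.3  0.2 -0. ]
travel units [ 0.01 -0.    0.01]
[-0.01075417 -0.27971109  0.03968963]
```

```bash
python3 -m crank '[{"travel":[0,0,0],"turn":-0.4},{"travel":[0,0,0],"turn":-0.4},{"travel":[0,0,0],"turn":-0.4}]'
python3 - <<'E'
from h import *
togo([463,368.5,78]);print(ctrl.get_obs()["moment"])
E
```

```text
t: 44.0
ee_pos: [463.3, 368.6, 78.4]
orientation: [0.278, -3.077, 0.001]
ft_force: [0.2, -0.5, 0.5]
width: 12.3
t 44.0 pos [463.3 368.6  78.4] heady 100.3 toolz [-0.052 -0.005 -0.999] w 12.3 q [ 0.64  0.61  1.76  0.04  0.81 -1.14] F [ 0.2 -0.5  0.5]
travel units [ 0.01 -0.    0.01]
[-0.16833295 -0.30846764 -0.76537302]
```

```bash
python3 -m crank '[{"travel":[0,0,0],"turn":-0.4},{"travel":[0,0,0],"turn":-0.4}]'
python3 - <<'E'
from h import *
togo([463,368.5,78]);print(ctrl.get_obs()["moment"])
E
```

```text
t: 44.2
ee_pos: [463.3, 368.6, 78.4]
orientation: [0.39, -3.064, -0.004]
ft_force: [-1.3, -1.6, 0.8]
width: 13.4
t 44.2 pos [463.3 368.6  78.4] heady 104.5 toolz [-0.053 -0.004 -0.999] w 13.4 q [ 0.64  0.61  1.76  0.04  0.81 -1.21] F [-1.3 -1.6  0.8]
travel units [ 0.01 -0.    0.01]
[-0.16606725  0.01400236 -0.87977152]
```

```bash
python3 -m crank '[{"travel":[0,0,0],"turn":0},{"travel":[0,0,0],"turn":0},{"travel":[0,0,0],"turn":0},{"travel":[0,0,0],"turn":0}]' -0.1; python3 -m crank '[{"travel":[0,0,-0.2],"turn":0},{"travel":[0,0,-0.4],"turn":0},{"travel":[0,0,-0.6],"turn":0},{"travel":[0,0,-0.6],"turn":0},{"travel":[0,0,0],"turn":0}]'
python3 - <<'E'
from h import *
togo([463,368.5,78]);w=shot("wrist","w16");crop(w,(180,140,460,360),2.7,"pics/c16.png")
E
```

```text
t: 44.6
ee_pos: [463.3, 368.8, 78.4]
orientation: [0.379, -3.065, -0.004]
ft_force: [-0.1, 0.6, -0.0]
width: 38.7
t: 45.1
ee_pos: [467.9, 369.2, 173.0]
orientation: [0.376, -3.064, -0.002]
ft_force: [0.4, 0.3, 0.1]
width: 39.6
t 45.1 pos [467.9 369.2 173. ] heady 104.0 toolz [-0.054 -0.005 -0.999] w 39.6 q [ 0.63  0.48  1.71  0.03  0.99 -1.2 ] F [0.4 0.3 0.1]
travel units [-0.01 -0.01  1.9 ]
```

View pics/c16.png

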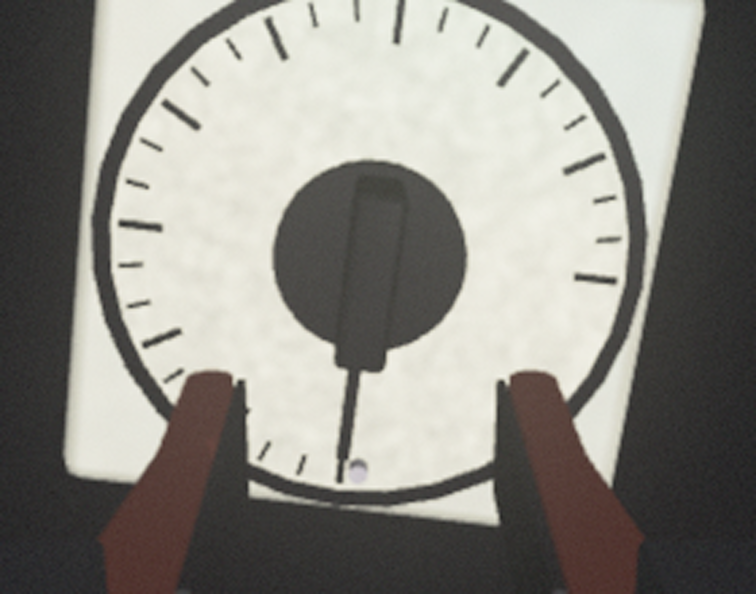

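```bash
python3 -m crank '[{"travel":[0,0,-0.6],"turn":0},{"travel":[0,0,-0.6],"turn":0},{"travel":[0,0,-0.6],"turn":0},{"travel":[0,0,0],"turn":0},{"travel":[0,0,0],"turn":0},{"travel":[0,0,0],"turn":0},{"travel":[0,0,0],"turn":0}]'
python3 - <<'E'
from h import *
s=shot("scene","s17");d=shot("side","d17")
E
```

```text
t: 45.85
ee_pos: [467.9, 366.3, 256.0]
orientation: [0.373, -3.05, 0.01]
ft_force: [0.4, 0.2, 0.0]
width: 39.5
```

View pics/s17.png

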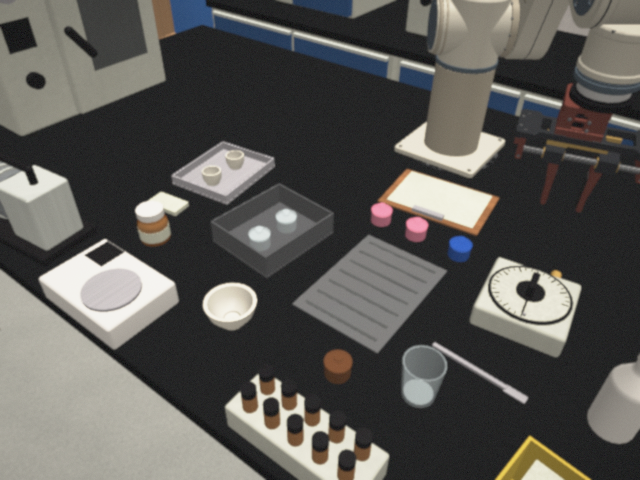

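View pics/d17.png

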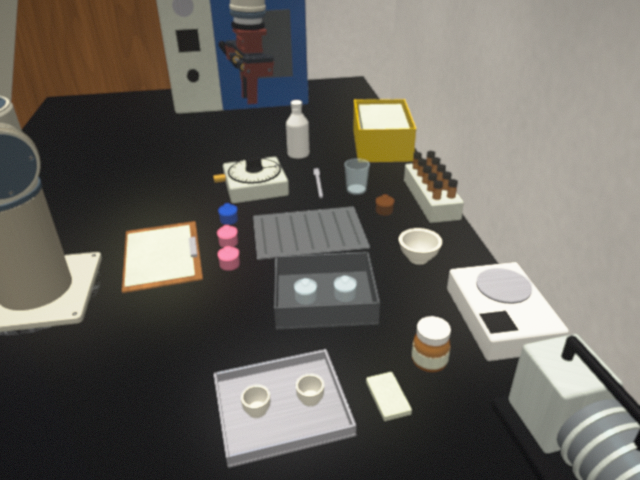

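The shelf is clear. The crucibles stand upright in the pan (212,174 and 235,158 in the scene view), the bottles stand in the tub (260,237 and 287,220), and the pointer is on zero. Nothing else has moved.

Run:
```python
from workcell import workorder
print(workorder.close_job())
```

```text
the job is handed in; nothing more can be done
None
```

The job is done and handed in at about 46 s. Both crucibles on the shelf now stand upright in the steel pan, and both clear weighing bottles stand upright in the grey tub. Only two of each were present. With the shelf empty, I turned the reset knob about 2.46 rad anticlockwise until the wrist moment rose to about 0.8 N m at the stop.

- **Last checks:** the wrist close-up shows the peak pointer on the zero mark beside the stop pin. The scene and side views show an empty shelf and all four pieces upright. The pink, blue and brown look-alikes and the other bench items have not moved, and the gripper is clear of everything.
- **Off-nominal:** at the stop the jaws slipped a few degrees round the knob bar, but the pointer stayed at zero after release. The tool built up a tilt of about 3° over the moves, with no visible effect. I saw no sign of the possible knock.

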